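# Dip the cage-water tank with the gauge rod and hold it level for reading

### The job

Take the gauge rod out of its cradle by the grip and slide it tip first down the tank's slanting guide tube until its collar stops against the rubber seat and just presses it in, gently (never loading the tank or tube with more than 20 N) for about half a second. Draw it right out of the tube again, then present it for reading: hold the rod level and still with its tip over the middle of the white record sheet, about a hand's breadth above the paper, and finish like that, still holding it, clear of everything else. Leave the other things on the bench where they are.

Things in the scene. Friction and masses are not known exactly. Their poses are not given: they have to be found in the camera images.
- rod_grip (a point): gauge rod, 110 g, 230 mm long: 10 mm round steel with a grey grip block 80 long x 20 wide x 24 mm high; this point is the grip's centre. x axis along the rod to the measuring tip, z up as it lies in the cradle; flat sides face +y and -y. Collar face towards the tip at x = +48 mm, tip at +158 mm; a bare 10 mm stub runs back to -72 mm.
- rod_collar (a point): centre of the collar's face towards the tip, same axes as rod_grip. The collar is a metal disc 36 mm across, 8 mm thick, at the end of the grip; the bare stem runs on 110 mm to the tip.
- rod_tip (a point): the measuring tip of the rod, 110 mm beyond the collar's face; the thin stem near it carries dark ring marks. Same axes as rod_grip.
- cradle: fixed rest; the rod lies level in it, axis 70 mm above the bench: plate 250 x 60 x 12 mm with two white forks open at the top (slot 13 mm, tops 77 mm above the bench, 36 mm wide) at x = -58 mm (under the stub) and x = +120 mm (under the stem). Origin on the bench under the grip's centre (within 3 mm), x along the rod to the tip. The grip is free on both sides, to be taken from above.
- tank: fixed cream water tank, 200 mm wide (x) and 260 mm long (y -120 to +140 mm), top 167 mm above the bench, white screw cap on top (to 193 mm, at y = +70 mm), sloping shoulder on its -y side from which the guide tube rises. Origin on the bench, z up. The rod may load it and its tube with 20 N at most.
- guide_tube: steel guide tube in the tank's shoulder, rising 40 degrees above level towards the tank's -y. Origin: centre of the mouth, on the outer face of the unpressed seat ring, 162 mm above the bench; z points out along the tube (the rod goes in along -z). Bore 16 mm, 138 mm deep, so the collar stops first; tube 26 mm, seat ring 38 mm across. The tank lies wholly on the -z side of the mouth.
- seat (a joint): the grey rubber seat ring at the mouth of the guide tube, spring-loaded along the tube: 0 m at rest, up to 0.008 m when pressed fully in. It starts to yield at about 1.2 N, 600 N/m, then about 6 N at full travel, after which it is rigid.
- sheet_mid (a point): centre of the blank white ruled record sheet (100 x 140 mm) on a wooden board (115 x 160 mm, with a steel clip), lying flat and fixed on the bench; this point is on the paper, 5 mm above the bench. z up.
- sheet: the board that carries the record sheet; origin under its centre, on the bench.
- tin_mid (a point): bystander: closed metal tin, 60 mm across, 65 mm high; point half-way up. To be left where it is, like the other bystanders.
- beaker_mid (a point): bystander: white open cup, 64 mm across, 75 mm high; point half-way up.
- bottle_mid (a point): bystander: upright cage water bottle, 66 mm across, 170 mm high; point half-way up.
- dish_mid (a point): bystander: steel feed bowl, 100 mm across, 35 mm high; point half-way up.
- block_mid (a point): bystander: white plastic block, 50 x 90 x 30 mm; point half-way up.
- brush_grip (a point): bystander: hand brush lying on the bench; point on its handle.

How it is judged:
By the outcome, as a careful person would: the job done as asked, in the order asked, and still so for the second after the job is handed in, while the arm keeps its last pose, push and grip.
It also fails if it takes over 56 s, if anything falls off the work surface, if the arm or the gripper's body presses on something with over 40 N, if the wrist force passes 120 N, or if a joint passes its speed limit or range.

### The arm

A 6-joint arm with a two-finger parallel gripper is mounted at the origin on the work surface. World frame = base frame: x ahead of the robot, y to its left, z up, the work surface at z = 0. Lengths are in m, angles in rad, forces in N, time in s.
With the tool pointing down it reaches from about 0.35 to 0.975 m from the base axis. Payload 4.9 kg.
Tool frame: the origin (TCP) lies midway between the tips of the shut fingers; the grasp point (between the pads) lies 19 mm behind it (manip.pinch_z is the x of the grasp point in the tool frame, in m); x points along the fingers, y is the direction in which the jaws open and shut, and the axes are right-handed (so a half turn about x gives the same grasp; the last joint's range is limited). The gripper opens to 85 mm and grips with 20 to 120 N. Pads are 22 mm wide; open, the fingers measure 114 mm over their backs; the gripper's body (76 mm by 85 mm) begins 54 mm behind the grasp point. The pads swing forward as they close: fully open they stand 13 mm farther back than shut.
Start: joints at [1.208, 0.053, 1.613, -0, 1.476, -0.119], TCP at [0.151, 0.607, 0.231] pointing down, gripper open.
Joint ranges: [-3.01, 3.01], [-1.01, 2.22], [0.06, 2.58], [-1.02, 4.17], [0.09, 2.62], [-3.14, 3.14]. Speed limits (rad/s): [2.57, 2.57, 3.14, 3.14, 3.14, 3.14].

### API

Orientations are given as a unit quaternion [w, x, y, z].
In Python, from plant import sensors, cams, workorder, manip gives the robot as it stands.
- The arm moves only by the tool drive_tool, never from a script. Its argument "series" is a list of rows, each an object of numbers: "x", "y", "z": the shift along the tool's x, y, z in units of 25 mm (1.0 is 25 mm); "ax", "ay", "az": the turn, a rotation vector about the tool's x, y, z in units of 5 degrees (1.0 is 5 degrees). A call has 1 to 5 rows; each row is the pose to reach, as a shift and turn from the pose commanded when the call began, along the tool's axes at that moment; what a row does not reach only later rows make up. A row lasts 1/12 s, in which the tool goes at most 41.7 mm and 7.16 degrees, less where a joint would pass 70% of its speed; a pose out of reach is approached as far as the arm can. A call with a gripper value outside its range is refused whole. "hand" is the opening, from 0 (shut) to 1 (fully open), set as the call begins (left out, the last holds). The fingers move at their own pace and stop on an object; the grip force is fixed at half the most. Time passes only in rows, so rows that repeat a pose let the fingers close. It gives the time, the measured TCP pose, the force and the opening at its end, in the units of the state.
- sensors.state(): the state, without advancing time (a new reading comes with each control period).
- cams.grab_frame(name): name is "side" or "top"; returns a dict with "img" (400x640x3 uint8, blue, green, red), "camera_matrix" (3x3 intrinsics, pixels), "cam_to_world" (4x4, takes a point from camera to world coordinates). Camera axes: x right, y down, z forward; pixel columns grow to the right and rows downward; lengths in m; the calibration is good to about 2 mm. A picture is of the moment at which its call begins. There is no depth.
- workorder.job_done(): hands the job in, once; it reports no verdict.
The state is a dict: "time": time; "joint_pos": joint angles; "joint_vel": joint speeds; "joint_efforts": joint torques, N m; "tool_pos": TCP position; "tool_rot": TCP orientation; "contact_force": force on the tool from outside, world axes, zero at the start; "ft_torque": the same for the moment, N m; "gripper_width": opening from 0.0 (shut) to 1.0 (fully open).
Only numpy, scipy, OpenCV 4.12 (cv2) and the standard library are available. Lean on these libraries where they do the work, as an engineer would, in place of code of your own. Each camera call takes 0.05 s, during which the arm holds its last target.

## Working session

There is one attempt and no reset: what is moved stays moved. The work goes in short steps, Python scripts to look and compute and a tool call to move; the robot and the scene stay as the last step left them, time stands still between calls to the robot, and variables do not carry over. Pictures are saved under pics/ and viewed, and the job is handed in when it is done.

Besides the shell and the picture viewer there is one more tool, called after ">>>" by a JSON object that holds its "method" and its "body", one argument or row to a line. drive_tool: Moves the arm, as the interface text tells. Its arguments: {"type":"object","properties":{"series":{"type":"array","items":{"type":"object","properties":{"x":{"type":"number"},"y":{"type":"number"},"z":{"type":"number"},"ax":{"type":"number"},"ay":{"type":"number"},"az":{"type":"number"}}}},"hand":{"type":"number"}},"required":["series"]}

```bash
ls; mkdir -p pics
python3 - <<'E'
from plant import sensors,cams,manip
import cv2
print(sensors.state()); print(manip.pinch_z)
for n in("side","top"):
    f=cams.grab_frame(n); cv2.imwrite(f"pics/{n}0.png",f["img"]); print(n,f["camera_matrix"],f["cam_to_world"])
E
```

```text
pics
{'time': 0.0, 'joint_pos': array([ 1.20796302e+00,  5.33623889e-02,  1.61429775e+00, -5.06969259e-07,
        1.47598528e+00, -1.19003148e-01]), 'joint_vel': array([-5.59371101e-04,  2.89996306e-04,  1.29991891e-03, -6.52876008e-04,
        7.11926680e-04,  3.44827410e-05]), 'joint_efforts': array([ 1.54421876e-03, -3.93671572e+01, -3.70179927e+01, -1.34242509e-05,
        6.82651356e-03, -8.07583206e-06]), 'tool_pos': array([0.15066808, 0.60592798, 0.23005734]), 'tool_rot': array([ 0.70168496,  0.08528868,  0.70203094, -0.08669837]), 'contact_force': array([-0.54486733, -0.33995995, -1.0031096 ]), 'ft_torque': array([-0.00092226, -0.02272009,  0.02982525]), 'gripper_width': 0.9995085732712884}
-0.0187
side [[389.03477376   0.         319.36422989]
 [  0.         389.03477376 200.47847973]
 [  0.           0.           1.        ]] [[-0.91872099 -0.29711952  0.26013792  0.29423286]
 [-0.39454987  0.66258089 -0.63664509  0.62711894]
 [ 0.01679727 -0.68753659 -0.72595544  0.9063624 ]
 [ 0.          0.          0.          1.        ]]
top [[398.93915641   0.         316.56261661]
 [  0.         398.93915641 198.27280799]
 [  0.           0.           1.        ]] [[-0.01763543 -0.98478375  0.1728871   0.39390558]
 [-0.99984299  0.01707061 -0.00475342 -0.0368467 ]
 [ 0.0017298  -0.17294378 -0.98493018  1.16985314]
 [ 0.          0.          0.          1.        ]]
```

View pics/side0.png

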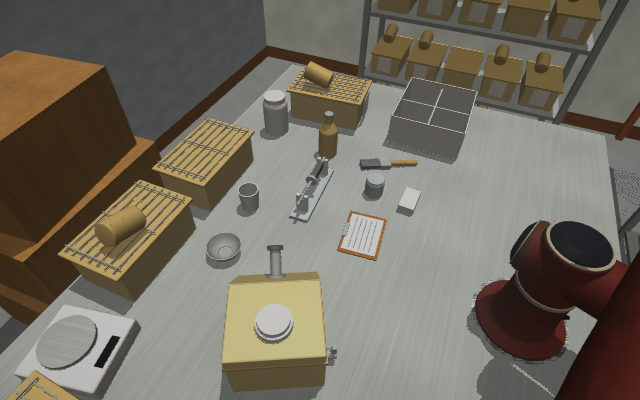

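View pics/top0.png

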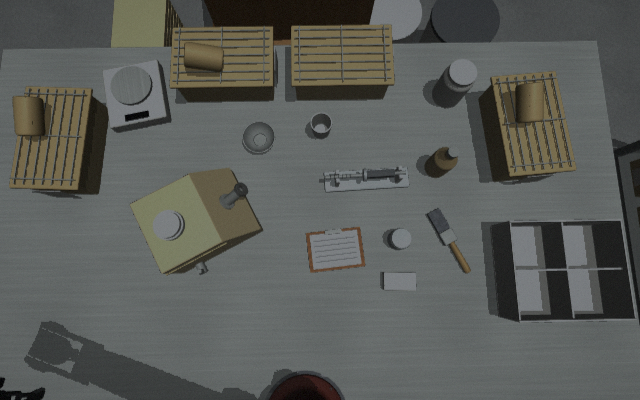

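The side view shows the cradle with the rod at (315,190), the tank tube mouth at (277,248) and the sheet at (363,235). In the top view they are at (365,177), (237,190) and (335,250). Next I'll zoom in.

Run:
```python
import cv2, numpy as np
s=cv2.imread("pics/side0.png");t=cv2.imread("pics/top0.png")
def crop(im,x,y,w,h,k,n): cv2.imwrite(n,cv2.resize(im[y:y+h,x:x+w],None,fx=k,fy=k,interpolation=cv2.INTER_CUBIC))
crop(t,310,150,110,50,7,"pics/t_rod.png")
crop(t,120,155,150,120,5,"pics/t_tank.png")
crop(s,280,145,70,80,7,"pics/s_rod.png")
crop(s,210,230,140,120,5,"pics/s_tank.png")
```

```text
(no output)
```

View pics/t_rod.png

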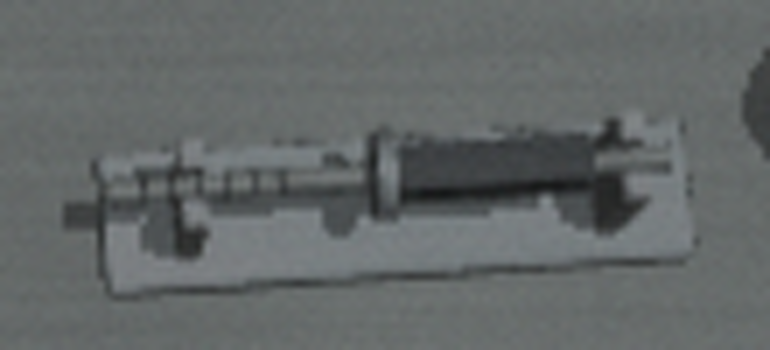

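View pics/t_tank.png

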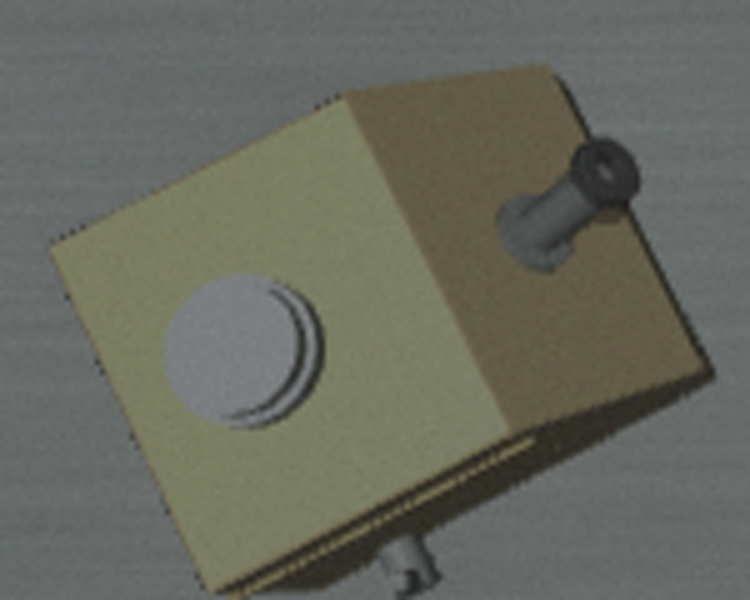

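View pics/s_rod.png

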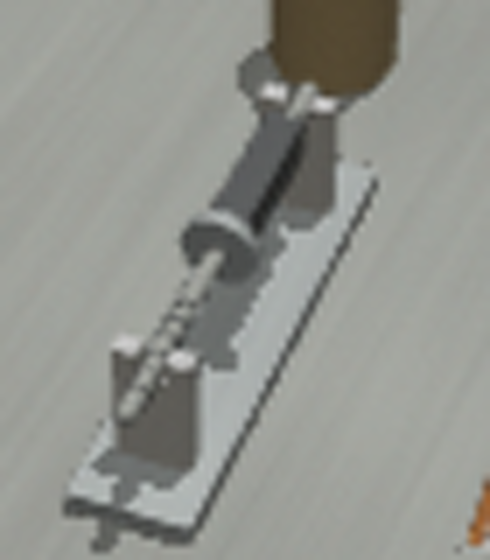

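View pics/s_tank.png

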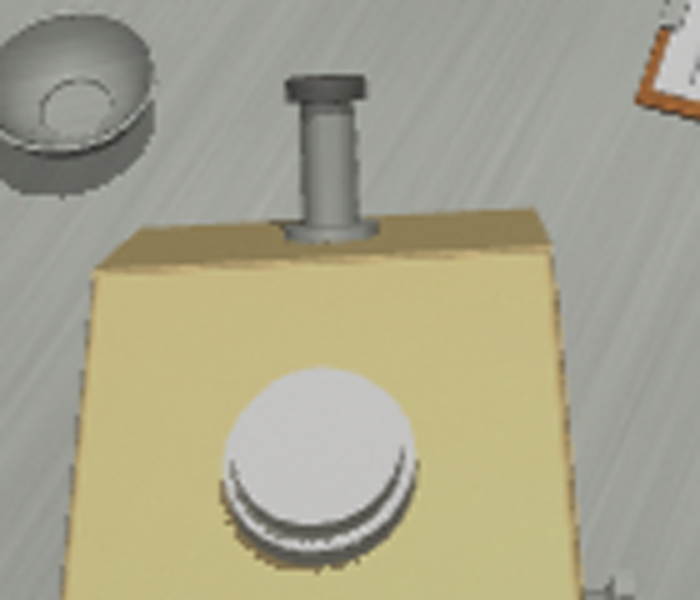

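```bash
cat > h.py <<'E'
import numpy as np, cv2
from scipy.optimize import least_squares
from scipy.spatial.transform import Rotation as R
C={"side":(np.array([[389.03477376,0,319.36422989],[0,389.03477376,200.47847973],[0,0,1]]),np.array([[-0.91872099,-0.29711952,0.26013792,0.29423286],[-0.39454987,0.66258089,-0.63664509,0.62711894],[0.01679727,-0.68753659,-0.72595544,0.9063624],[0,0,0,1]])),
"top":(np.array([[398.93915641,0,316.56261661],[0,398.93915641,198.27280799],[0,0,1]]),np.array([[-0.01763543,-0.98478375,0.1728871,0.39390558],[-0.99984299,0.01707061,-0.00475342,-0.0368467],[0.0017298,-0.17294378,-0.98493018,1.16985314],[0,0,0,1]]))}
def proj(n,P):
    K,T=C[n];P=np.atleast_2d(P);c=(P-T[:3,3])@T[:3,:3]; u=c@K.T; return u[:,:2]/u[:,2:]
def onz(n,px,z):
    K,T=C[n]; d=T[:3,:3]@np.linalg.solve(K,[px[0],px[1],1]); o=T[:3,3]; return o+d*(z-o[2])/d[2]
def pose(p):  # x,y,yaw on bench
    c,s=np.cos(p[2]),np.sin(p[2]); return np.array([[c,-s,0],[s,c,0],[0,0,1]]),np.array([p[0],p[1],0])
def fit(obs,p0,off=False):
    def f(p):
        M,t=pose(p); return np.concatenate([(proj(n,M@np.array(q)+t)[0]-np.array(px)) for n,q,px in obs])
    r=least_squares(f,p0,loss='soft_l1'); return r.x,f(r.x).reshape(-1,2)
E
python3 - <<'E'
from h import *
import plant; print([x for x in dir(plant.manip) if x[0]!='_'])
tc=lambda x,y:(310+(x+.5)/7-.5,150+(y+.5)/7-.5)
sc=lambda x,y:(280+(x+.5)/7-.5,145+(y+.5)/7-.5)
o=[("top",(.158,0,.07),tc(104,187)),("top",(-.072,0,.07),tc(672,160)),
("top",(-.04,-.010,.082),tc(596,182)) ,("top",(-.04,.010,.082),tc(596,136)),
("side",(.158,0,.07),sc(125,410)),("side",(-.072,0,.07),sc(310,88)),("side",(.048,0,.07),sc(212,252))]
# which side is +y? rod x -> world +y ; rod y -> world -x (down in picture)
o[2],o[3]=("top",(-.04,.010,.082),tc(596,184)),("top",(-.04,-.010,.082),tc(596,136))
p,r=fit(o,[.45,-.1,1.6]);print("rod",p,"\n",r.round(2))
for n in("top","side"):
    q=[a for a in o if a[0]==n]; print(n,fit(q,p)[0])
tc=lambda x,y:(120+(x+.5)/5-.5,155+(y+.5)/5-.5)
sc=lambda x,y:(210+(x+.5)/5-.5,230+(y+.5)/5-.5)
for c in((50,247),(210,592),(345,95),(510,432)): print("tanktop",onz("top",tc(*c),.167))
for c in((95,270),(552,250)): print("tanktop s",onz("side",sc(*c),.167))
print("mouth top",onz("top",tc(604,172),.162)," side",onz("side",sc(327,85),.162))
print("cap", onz("top",tc(232,350),.193),onz("side",sc(320,445),.193))
E
```

```text
['IKError', 'pinch_z']
rod [ 0.65436256 -0.22306283  1.6047003 ] 
 [[-0.12  0.23]
 [-0.18  0.04]
 [ 0.55 -0.36]
 [-0.06 -0.44]
 [-0.87  1.07]
 [ 0.54 -0.05]
 [ 0.87 -0.33]]
top [ 0.65396412 -0.22293134  1.59847499]
side [ 0.65594463 -0.22375389  1.62060006]
tanktop [0.56339236 0.43409079 0.167     ]
tanktop [0.38924872 0.34421879 0.167     ]
tanktop [0.64024804 0.28711684 0.167     ]
tanktop [0.46544609 0.1979918  0.167     ]
tanktop s [0.64081791 0.28725639 0.167     ]
tanktop s [0.4635041  0.19795153 0.167     ]
mouth top [0.59845054 0.15392331 0.162     ]  side [0.59743034 0.15523643 0.162     ]
cap [0.50614518 0.3293241  0.193     ] [0.50595117 0.33082239 0.193     ]
```

```bash
cat >> h.py <<'E'
def quatR(q): return R.from_quat([q[1],q[2],q[3],q[0]])
def toolR(az,pitch,flip):
    """tool rotation for rod azimuth az, pitch down"""
    h=np.array([np.cos(az),np.sin(az),0]);u=np.array([0,0,1.])
    rx=h*np.cos(pitch)-u*np.sin(pitch); rz=h*np.sin(pitch)+u*np.cos(pitch); ry=np.cross(rz,rx)
    X=-rz; Y=ry*(-1 if flip else 1); Z=np.cross(X,Y)
    return np.column_stack([X,Y,Z]),np.column_stack([rx,ry,rz])
def move(state,Rt,tcp):
    Rc=quatR(state["tool_rot"]).as_matrix(); d=Rc.T@(np.asarray(tcp)-state["tool_pos"])/.025
    w=R.from_matrix(Rc.T@Rt).as_rotvec()*180/np.pi/5
    return d.round(3),w.round(3)
E
python3 - <<'E'
from h import *
from plant import sensors
s=sensors.state(); print(quatR(s["tool_rot"]).as_matrix().round(3))
for f in(0,1):
    Rt,Rr=toolR(1.601,0,f); g=np.array([.654,-.223,.07])-.008*Rr[:,0]
    print(f,move(s,Rt,g+Rt[:,0]*.0187+[0,0,.13]))
    for az,p in((np.deg2rad(117.5),np.deg2rad(40)),): print(toolR(az,p,f)[0].round(2))
for n,px,z in(("bottle",(452,152),.17),("tin",(402,234),.065),("block",(400,277),.03),("beaker",(321,119),.075),("dish",(258,134),.035),("sheet",(335,250),.005),("brush",(462,262),.015)): print(n,onz("top",px,z).round(3))
t=cv2.imread("pics/top0.png");cv2.imwrite("pics/t_sheet.png",cv2.resize(t[215:305,295:485],None,fx=4,fy=4,interpolation=cv2.INTER_CUBIC))
E
```

```text
[[-0.001  0.241  0.97 ]
 [-0.002  0.97  -0.241]
 [-1.    -0.002 -0.   ]]
0 (array([  2.   , -27.625,  27.629]), array([-2.1139e+01, -2.2000e-02,  1.2000e-02]))
[[ 0.3  -0.89 -0.35]
 [-0.57 -0.46  0.68]
 [-0.77 -0.   -0.64]]
1 (array([  2.   , -27.625,  27.629]), array([1.4861e+01, 1.2000e-02, 2.0000e-02]))
[[ 0.3   0.89  0.35]
 [-0.57  0.46 -0.68]
 [-0.77  0.    0.64]]
bottle [ 0.685 -0.396  0.17 ]
tin [ 0.483 -0.277  0.065]
block [ 0.366 -0.272  0.03 ]
beaker [ 0.818 -0.059  0.075]
dish [0.79  0.128 0.035]
sheet [ 0.445 -0.093  0.005]
brush [ 0.404 -0.455  0.015]
```

View pics/t_sheet.png

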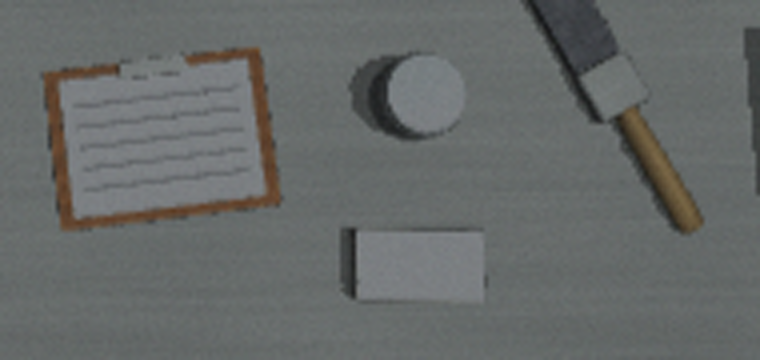

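The top crop shows the sheet centred at about (163,139), which is (0.447,-0.094). The tin and block lie to its right and don't obstruct the planned work. I'll go over the grip now, using the half-turn that keeps joint 6 near its middle.

>>> {"method": "drive_tool", "body": {
  "series": [
    {"x":-1,"y":-27.6,"z":27.6,"ax":14.86},
    {"x":-1,"y":-27.6,"z":27.6,"ax":14.86},
    {"x":-1,"y":-27.6,"z":27.6,"ax":14.86},
    {"x":-1,"y":-27.6,"z":27.6,"ax":14.86},
    {"x":-1,"y":-27.6,"z":27.6,"ax":14.86}
  ],
  "hand": 1
}}

```text
schema error: expected keys x, y, z, ax, ay, az
```

```bash
cat > g.py <<'E'
import sys
from h import *
from plant import sensors
s=sensors.state(); dz=float(sys.argv[1])
Rt,Rr=toolR(1.601,0,1); g=np.array([.654,-.223,.07])-.008*Rr[:,0]
print(s["time"],s["tool_pos"],s["joint_pos"].round(2),move(s,Rt,g+Rt[:,0]*.0187+[0,0,dz]))
E
python3 g.py .15
```

```text
0.1 [0.15065104 0.60599209 0.23016035] [ 1.21  0.05  1.61  0.    1.48 -0.12] (array([  1.2  , -27.626,  27.628]), array([1.4861e+01, 1.2000e-02, 2.0000e-02]))
```

>>> {"method": "drive_tool", "body": {
  "series": [
    {"x":-1,"y":-27.6,"z":27.6,"ax":14.86,"ay":0,"az":0},
    {"x":-1,"y":-27.6,"z":27.6,"ax":14.86,"ay":0,"az":0},
    {"x":-1,"y":-27.6,"z":27.6,"ax":14.86,"ay":0,"az":0},
    {"x":-1,"y":-27.6,"z":27.6,"ax":14.86,"ay":0,"az":0},
    {"x":-1,"y":-27.6,"z":27.6,"ax":14.86,"ay":0,"az":0}
  ],
  "hand": 1
}}

```text
time: 0.52
tool_pos: [0.2585, 0.4262, 0.236]
tool_rot: [0.641, 0.299, 0.641, -0.3]
contact_force: [1.2, 0.3, 0.6]
gripper_width: 1.003
```

```bash
python3 g.py .18
```

```text
0.5167 [0.25846106 0.42617344 0.23600055] [ 0.88 -0.26  1.89 -0.    1.51  0.18] (array([ 0.203, -4.727, 30.32 ]), array([7.638e+00, 7.000e-03, 8.000e-03]))
```

>>> {"method": "drive_tool", "body": {
  "series": [
    {"x":0.2,"y":-4.73,"z":30.3,"ax":7.64,"ay":0,"az":0},
    {"x":0.2,"y":-4.73,"z":30.3,"ax":7.64,"ay":0,"az":0},
    {"x":0.2,"y":-4.73,"z":30.3,"ax":7.64,"ay":0,"az":0},
    {"x":0.2,"y":-4.73,"z":30.3,"ax":7.64,"ay":0,"az":0},
    {"x":0.2,"y":-4.73,"z":30.3,"ax":7.64,"ay":0,"az":0}
  ]
}}

```text
time: 0.93
tool_pos: [0.3669, 0.2482, 0.2349]
tool_rot: [0.517, 0.482, 0.517, -0.482]
contact_force: [0.4, -0.0, -0.4]
gripper_width: 1.001
```

```bash
python3 g.py .15
```

```text
0.9333 [0.36689076 0.24822093 0.23493821] [ 0.43 -0.41  2.01  0.    1.54  0.36] (array([ 1.345, 10.101, 19.938]), array([ 0.47 , -0.001, -0.001]))
```

>>> {"method": "drive_tool", "body": {
  "series": [
    {"x":1,"y":10.1,"z":19.94,"ax":0.47,"ay":0,"az":0},
    {"x":1,"y":10.1,"z":19.94,"ax":0.47,"ay":0,"az":0},
    {"x":1,"y":10.1,"z":19.94,"ax":0.47,"ay":0,"az":0},
    {"x":1,"y":10.1,"z":19.94,"ax":0.47,"ay":0,"az":0},
    {"x":1,"y":10.1,"z":19.94,"ax":0.47,"ay":0,"az":0}
  ]
}}

```text
time: 1.35
tool_pos: [0.475, 0.0702, 0.2256]
tool_rot: [0.509, 0.491, 0.509, -0.491]
contact_force: [0.5, 1.0, 0.6]
gripper_width: 0.999
```

```bash
python3 g.py .15
```

```text
1.35 [0.47503015 0.07015615 0.22559691] [-0.01 -0.3   1.95  0.    1.5  -0.04] (array([ 0.97 ,  6.736, 12.293]), array([ 0.061, -0.002,  0.   ]))
```

>>> {"method": "drive_tool", "body": {
  "series": [
    {"x":1,"y":6.7,"z":12.3,"ax":0,"ay":0,"az":0},
    {"x":1,"y":6.7,"z":12.3,"ax":0,"ay":0,"az":0},
    {"x":1,"y":6.7,"z":12.3,"ax":0,"ay":0,"az":0},
    {"x":1,"y":6.7,"z":12.3,"ax":0,"ay":0,"az":0},
    {"x":1,"y":6.7,"z":12.3,"ax":0,"ay":0,"az":0}
  ]
}}

```text
time: 1.77
tool_pos: [0.5809, -0.1086, 0.2103]
tool_rot: [0.508, 0.491, 0.509, -0.491]
contact_force: [0.0, 0.2, 0.3]
gripper_width: 1.0
```

```bash
python3 g.py .13
```

```text
1.7667 [ 0.58093746 -0.10857277  0.21033978] [-0.31 -0.01  1.71  0.    1.44 -0.35] (array([1.157, 2.758, 4.998]), array([ 0.06 , -0.005,  0.008]))
```

>>> {"method": "drive_tool", "body": {
  "series": [
    {"x":1.16,"y":2.76,"z":5,"ax":0.06,"ay":0,"az":0},
    {"x":1.16,"y":2.76,"z":5,"ax":0.06,"ay":0,"az":0},
    {"x":1.16,"y":2.76,"z":5,"ax":0.06,"ay":0,"az":0},
    {"x":1.16,"y":2.76,"z":5,"ax":0.06,"ay":0,"az":0},
    {"x":1.16,"y":2.76,"z":5,"ax":0.06,"ay":0,"az":0}
  ]
}}

```text
time: 2.18
tool_pos: [0.6541, -0.2327, 0.1791]
tool_rot: [0.506, 0.493, 0.508, -0.494]
contact_force: [-0.1, -0.4, 0.9]
gripper_width: 0.999
```

```bash
python3 g.py .0
python3 - <<'E'
from h import *
from plant import cams
t=cams.grab_frame("top")["img"];s=cams.grab_frame("side")["img"]
a=cv2.resize(t[110:230,280:440],None,fx=4,fy=4);b=cv2.resize(s[100:240,240:370],None,fx=4,fy=4)
cv2.imwrite("pics/pre_t.png",a);cv2.imwrite("pics/pre_s.png",b)
E
```

```text
2.1833 [ 0.65407205 -0.23265055  0.17910489] [-0.45  0.25  1.48 -0.    1.41 -0.48] (array([ 5.112,  0.024, -0.063]), array([-0.038, -0.006,  0.034]))
```

View pics/pre_t.png

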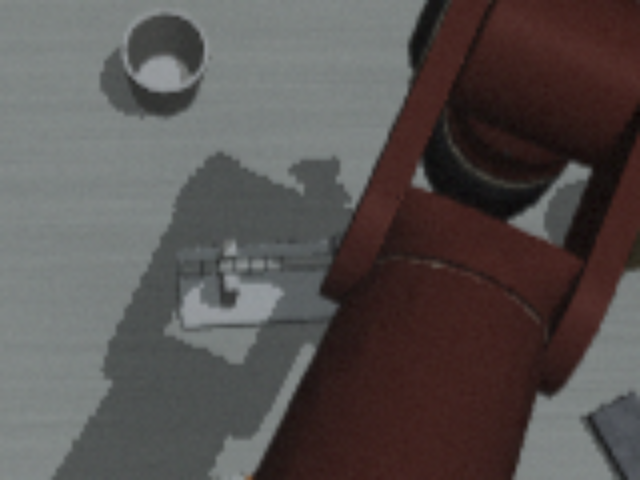

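View pics/pre_s.png

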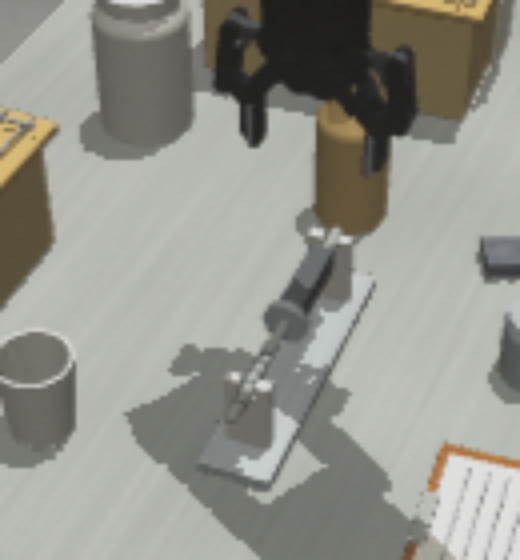

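The side view shows the open fingers at (255,120) and (375,150), straddling the line of the grip at (305,290). The arm blocks the top view of the grip. I'll descend.

>>> {"method": "drive_tool", "body": {
  "series": [
    {"x":1,"y":0.02,"z":-0.06,"ax":-0.04,"ay":0,"az":0.03},
    {"x":2.2,"y":0.02,"z":-0.06,"ax":-0.04,"ay":0,"az":0.03},
    {"x":3.4,"y":0.02,"z":-0.06,"ax":-0.04,"ay":0,"az":0.03},
    {"x":4.2,"y":0.02,"z":-0.06,"ax":-0.04,"ay":0,"az":0.03},
    {"x":4.2,"y":0.02,"z":-0.06,"ax":-0.04,"ay":0,"az":0.03}
  ]
}}

```text
time: 2.7
tool_pos: [0.6504, -0.2241, 0.0712]
tool_rot: [0.506, 0.491, 0.512, -0.491]
contact_force: [-1.5, 0.3, -1.3]
gripper_width: 1.001
```

```bash
python3 g.py .0
python3 - <<'E'
from h import *
from plant import cams
s=cams.grab_frame("side")["img"]
b=cv2.resize(s[130:230,260:370],None,fx=6,fy=6,interpolation=cv2.INTER_CUBIC)
cv2.imwrite("pics/pre_s2.png",b)
E
```

```text
2.7 [ 0.65036714 -0.22410468  0.07116339] [-0.44  0.34  1.57  0.    1.25 -0.48] (array([0.792, 0.15 , 0.285]), array([ 0.063, -0.058,  0.077]))
```

View pics/pre_s2.png

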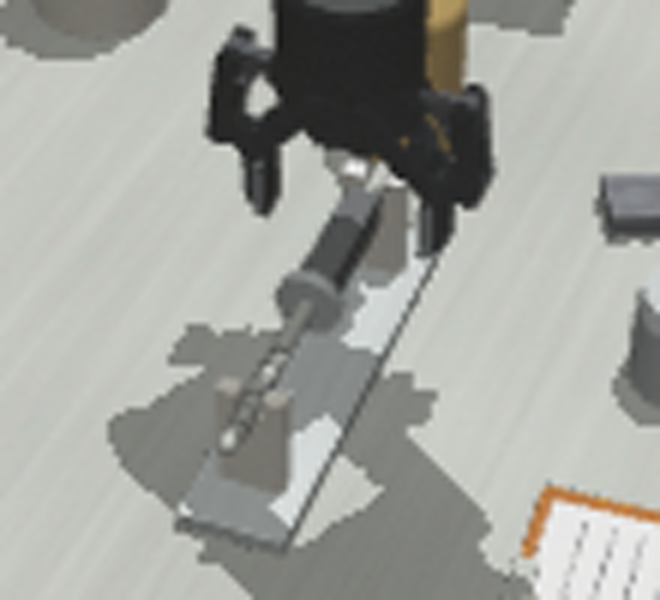

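The fingers straddle the grip symmetrically. I'll let the arm settle to check the residual before the last 20 mm.

>>> {"method": "drive_tool", "body": {
  "series": [
    {"x":0,"y":0,"z":0,"ax":0,"ay":0,"az":0},
    {"x":0,"y":0,"z":0,"ax":0,"ay":0,"az":0},
    {"x":0,"y":0,"z":0,"ax":0,"ay":0,"az":0}
  ]
}}

```text
time: 3.0
tool_pos: [0.656, -0.2279, 0.0803]
tool_rot: [0.511, 0.492, 0.506, -0.49]
contact_force: [-0.3, 0.0, 0.4]
gripper_width: 0.998
```

```bash
python3 g.py .0
```

```text
3.0 [ 0.65604054 -0.22785504  0.0803131 ] [-0.44  0.33  1.56  0.    1.25 -0.48] (array([ 1.16 , -0.084,  0.121]), array([ 0.051,  0.024, -0.078]))
```

>>> {"method": "drive_tool", "body": {
  "series": [
    {"x":0,"y":0,"z":0,"ax":0,"ay":0,"az":0}
  ]
}}

```text
time: 3.08
tool_pos: [0.6557, -0.2279, 0.0796]
tool_rot: [0.51, 0.492, 0.507, -0.49]
contact_force: [-0.3, -0.2, -0.2]
gripper_width: 1.001
```

>>> {"method": "drive_tool", "body": {
  "series": [
    {"x":0,"y":0,"z":0,"ax":0,"ay":0,"az":0}
  ]
}}

```text
time: 3.17
tool_pos: [0.6552, -0.2278, 0.0788]
tool_rot: [0.51, 0.492, 0.507, -0.49]
contact_force: [0.4, 0.6, -0.9]
gripper_width: 0.999
```

>>> {"method": "drive_tool", "body": {
  "series": [
    {"x":0,"y":0,"z":0,"ax":0,"ay":0,"az":0}
  ]
}}

```text
time: 3.25
tool_pos: [0.6548, -0.2277, 0.078]
tool_rot: [0.51, 0.492, 0.507, -0.491]
contact_force: [0.0, -0.1, -0.3]
gripper_width: 0.997
```

```bash
python3 g.py .0
```

```text
3.25 [ 0.65482736 -0.2276705   0.07797823] [-0.44  0.33  1.56  0.    1.25 -0.48] (array([ 1.067, -0.032,  0.132]), array([ 0.046,  0.006, -0.042]))
```

>>> {"method": "drive_tool", "body": {
  "series": [
    {"x":0.18,"y":0,"z":0.02,"ax":0,"ay":0,"az":0},
    {"x":0.36,"y":0,"z":0.05,"ax":0,"ay":0,"az":0},
    {"x":0.54,"y":0,"z":0.07,"ax":0,"ay":0,"az":0},
    {"x":0.72,"y":0,"z":0.1,"ax":0,"ay":0,"az":0},
    {"x":0.9,"y":0,"z":0.1,"ax":0,"ay":0,"az":0}
  ]
}}

```text
time: 3.67
tool_pos: [0.6543, -0.23, 0.0536]
tool_rot: [0.509, 0.492, 0.508, -0.491]
contact_force: [-0.1, 0.3, -0.2]
gripper_width: 1.002
```

>>> {"method": "drive_tool", "body": {
  "series": [
    {"x":0,"y":0,"z":0,"ax":0,"ay":0,"az":0},
    {"x":0,"y":0,"z":0,"ax":0,"ay":0,"az":0},
    {"x":0,"y":0,"z":0,"ax":0,"ay":0,"az":0},
    {"x":0,"y":0,"z":0,"ax":0,"ay":0,"az":0},
    {"x":0,"y":0,"z":0,"ax":0,"ay":0,"az":0}
  ]
}}

```text
time: 4.08
tool_pos: [0.6549, -0.2301, 0.0551]
tool_rot: [0.509, 0.492, 0.508, -0.491]
contact_force: [0.2, 0.8, -0.1]
gripper_width: 1.001
```

```bash
python3 g.py .0
```

```text
4.0833 [ 0.6548675  -0.23008551  0.0550894 ] [-0.45  0.36  1.56  0.    1.21 -0.48] (array([ 0.152, -0.027,  0.035]), array([ 0.046,  0.004, -0.037]))
```

>>> {"method": "drive_tool", "body": {
  "series": [
    {"x":0.1,"y":-0.03,"z":0.03,"ax":0.05,"ay":0,"az":-0.03},
    {"x":0.1,"y":-0.03,"z":0.03,"ax":0.05,"ay":0,"az":-0.03},
    {"x":0.1,"y":-0.03,"z":0.03,"ax":0.05,"ay":0,"az":-0.03},
    {"x":0.1,"y":-0.03,"z":0.03,"ax":0.05,"ay":0,"az":-0.03},
    {"x":0.1,"y":-0.03,"z":0.03,"ax":0.05,"ay":0,"az":-0.03}
  ]
}}

```text
time: 4.5
tool_pos: [0.6539, -0.2307, 0.0521]
tool_rot: [0.507, 0.492, 0.507, -0.492]
contact_force: [0.7, -0.1, 0.1]
gripper_width: 1.004
```

>>> {"method": "drive_tool", "body": {
  "series": [
    {"x":0,"y":0,"z":0,"ax":0,"ay":0,"az":0},
    {"x":0,"y":0,"z":0,"ax":0,"ay":0,"az":0},
    {"x":0,"y":0,"z":0,"ax":0,"ay":0,"az":0},
    {"x":0,"y":0,"z":0,"ax":0,"ay":0,"az":0},
    {"x":0,"y":0,"z":0,"ax":0,"ay":0,"az":0}
  ],
  "hand": 0
}}

```text
time: 4.92
tool_pos: [0.6539, -0.2307, 0.0521]
tool_rot: [0.507, 0.492, 0.507, -0.492]
contact_force: [0.0, 0.1, -1.4]
gripper_width: 0.295
```

>>> {"method": "drive_tool", "body": {
  "series": [
    {"x":0,"y":0,"z":0,"ax":0,"ay":0,"az":0},
    {"x":0,"y":0,"z":0,"ax":0,"ay":0,"az":0},
    {"x":0,"y":0,"z":0,"ax":0,"ay":0,"az":0},
    {"x":0,"y":0,"z":0,"ax":0,"ay":0,"az":0},
    {"x":0,"y":0,"z":0,"ax":0,"ay":0,"az":0}
  ]
}}

```text
time: 5.33
tool_pos: [0.654, -0.2308, 0.0523]
tool_rot: [0.508, 0.493, 0.507, -0.492]
contact_force: [0.2, 0.7, 0.8]
gripper_width: 0.224
```

```bash
python3 g.py .0
python3 - <<'E'
from h import *
from plant import cams
s=cams.grab_frame("side")["img"]
b=cv2.resize(s[130:230,260:370],None,fx=6,fy=6,interpolation=cv2.INTER_CUBIC)
cv2.imwrite("pics/gr_s.png",b)
E
```

```text
5.3333 [ 0.65404751 -0.23079876  0.05231336] [-0.45  0.37  1.57  0.    1.21 -0.48] (array([0.041, 0.008, 0.008]), array([-0.004,  0.002, -0.004]))
```

View pics/gr_s.png

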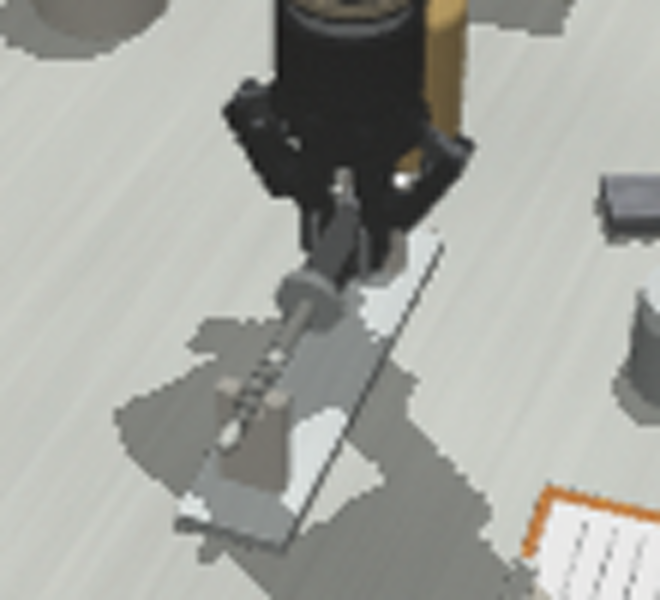

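Holding at opening 0.224, about 19 mm, which matches the grip width. I'll lift straight up.

>>> {"method": "drive_tool", "body": {
  "series": [
    {"x":-0.3,"y":0,"z":0,"ax":0,"ay":0,"az":0},
    {"x":-0.7,"y":0,"z":0,"ax":0,"ay":0,"az":0},
    {"x":-1.3,"y":0,"z":0,"ax":0,"ay":0,"az":0},
    {"x":-2.1,"y":0,"z":0,"ax":0,"ay":0,"az":0},
    {"x":-3,"y":0,"z":0,"ax":0,"ay":0,"az":0}
  ]
}}

```text
time: 5.8
tool_pos: [0.6532, -0.2306, 0.1282]
tool_rot: [0.507, 0.492, 0.508, -0.493]
contact_force: [0.2, 0.4, -1.3]
gripper_width: 0.228
```

>>> {"method": "drive_tool", "body": {
  "series": [
    {"x":-1,"y":0,"z":0,"ax":0,"ay":0,"az":0},
    {"x":-2,"y":0,"z":0,"ax":0,"ay":0,"az":0},
    {"x":-3,"y":0,"z":0,"ax":0,"ay":0,"az":0},
    {"x":-4,"y":0,"z":0,"ax":0,"ay":0,"az":0},
    {"x":-5,"y":0,"z":0,"ax":0,"ay":0,"az":0}
  ]
}}

```text
time: 6.22
tool_pos: [0.6536, -0.2308, 0.2554]
tool_rot: [0.508, 0.493, 0.507, -0.493]
contact_force: [0.7, -0.5, -0.2]
gripper_width: 0.224
```

```bash
cat > ins.py <<'E'
import sys
from h import *
from plant import sensors
MOUTH=np.array([.598,.1545,.162]); AZ=np.deg2rad(117.5); P=np.deg2rad(40)
RODT=np.array([-.0177,0,.0077]) # rod grip centre in tool: along tool x, y, along rod x
def tcp_for(grip,Rt,Rr,o=RODT): return grip-Rt[:,0]*o[0]-Rt[:,1]*o[1]-Rr[:,0]*o[2]
if __name__=="__main__":
    s=sensors.state(); d=float(sys.argv[1])  # tip distance outside the mouth
    Rt,Rr=toolR(AZ,P,1); grip=MOUTH-Rr[:,0]*(.158+d)
    print(s["time"],s["tool_pos"].round(4),s["joint_pos"].round(2),s["contact_force"].round(1),move(s,Rt,tcp_for(grip,Rt,Rr)))
E
python3 ins.py .05
```

```text
6.2167 [ 0.6536 -0.2308  0.2554] [-0.45  0.2   1.42 -0.    1.53 -0.48] [ 0.7 -0.5 -0.2] (array([-1.275,  1.311, -9.108]), array([-4.95 , -7.85 ,  1.793]))
```

>>> {"method": "drive_tool", "body": {
  "series": [
    {"x":-1.2,"y":0.15,"z":-1,"ax":-0.5,"ay":-0.8,"az":0.2},
    {"x":-1.3,"y":0.3,"z":-2,"ax":-1,"ay":-1.6,"az":0.4},
    {"x":-1.3,"y":0.45,"z":-3,"ax":-1.5,"ay":-2.4,"az":0.6},
    {"x":-1.3,"y":0.6,"z":-4,"ax":-2,"ay":-3.2,"az":0.75},
    {"x":-1.3,"y":0.7,"z":-5,"ax":-2.5,"ay":-4,"az":0.9}
  ]
}}

```text
time: 6.63
tool_pos: [0.6677, -0.1043, 0.2877]
tool_rot: [0.659, 0.361, 0.441, -0.492]
contact_force: [0.5, 0.1, -1.5]
gripper_width: 0.221
```

```bash
python3 ins.py .05
```

```text
6.6333 [ 0.6677 -0.1043  0.2877] [-0.14  0.05  1.55 -0.32  1.37 -0.35] [ 0.5  0.1 -1.5] (array([-1.265,  1.502, -3.614]), array([-2.441, -3.811,  0.871]))
```

>>> {"method": "drive_tool", "body": {
  "series": [
    {"x":-0.4,"y":0.4,"z":-0.8,"ax":-0.6,"ay":-0.9,"az":0.2},
    {"x":-0.8,"y":0.8,"z":-1.6,"ax":-1.2,"ay":-1.8,"az":0.4},
    {"x":-1.1,"y":1.2,"z":-2.4,"ax":-1.8,"ay":-2.7,"az":0.6},
    {"x":-1.26,"y":1.5,"z":-3.2,"ax":-2.44,"ay":-3.5,"az":0.87},
    {"x":-1.26,"y":1.5,"z":-3.6,"ax":-2.44,"ay":-3.81,"az":0.87}
  ]
}}

```text
time: 7.05
tool_pos: [0.679, -0.0001, 0.2854]
tool_rot: [0.775, 0.219, 0.363, -0.469]
contact_force: [-1.0, -0.6, -1.0]
gripper_width: 0.225
```

>>> {"method": "drive_tool", "body": {
  "series": [
    {"x":0,"y":0,"z":0,"ax":0,"ay":0,"az":0},
    {"x":0,"y":0,"z":0,"ax":0,"ay":0,"az":0},
    {"x":0,"y":0,"z":0,"ax":0,"ay":0,"az":0},
    {"x":0,"y":0,"z":0,"ax":0,"ay":0,"az":0},
    {"x":0,"y":0,"z":0,"ax":0,"ay":0,"az":0}
  ]
}}

```text
time: 7.47
tool_pos: [0.68, -0.0049, 0.2856]
tool_rot: [0.773, 0.221, 0.363, -0.471]
contact_force: [0.5, -0.1, -1.2]
gripper_width: 0.226
```

```bash
python3 ins.py .05
cat > look.py <<'E'
import sys
from h import *
from plant import cams
for n,(x,y,w,h) in {"top":(200,130,130,100),"side":(225,180,130,100)}.items():
    i=cams.grab_frame(n)["img"]; cv2.imwrite(f"pics/{sys.argv[1]}_{n}_raw.png",i)
    cv2.imwrite(f"pics/{sys.argv[1]}_{n}.png",cv2.resize(i[y:y+h,x:x+w],None,fx=6,fy=6,interpolation=cv2.INTER_CUBIC))
E
python3 look.py a
```

```text
7.4667 [ 0.68   -0.0049  0.2856] [ 0.13  0.04  1.64 -0.68  1.27 -0.2 ] [ 0.5 -0.1 -1.2] (array([-0.113,  0.032, -0.043]), array([-0.027, -0.054,  0.03 ]))
```

View pics/a_top.png

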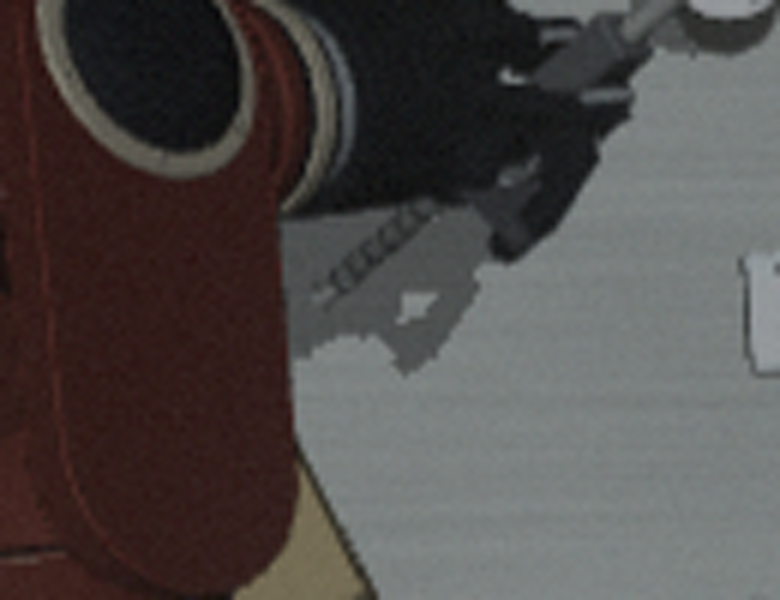

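View pics/a_side.png

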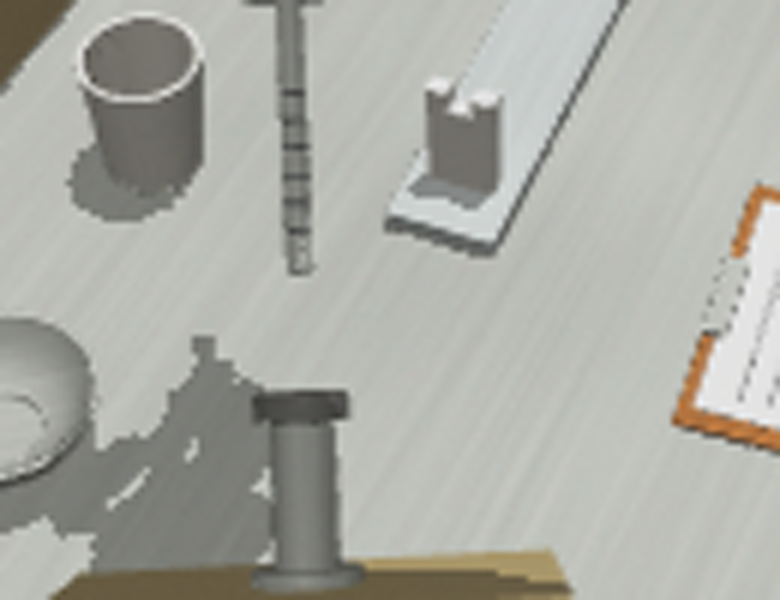

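The side view shows the rod tip at crop (299,270), nearly in line with the tube mouth at (300,395). The top view shows the stem end at crop (332,295), with the tube hidden by the arm. I'll fit the rod-in-hand error from these.

```bash
cat > chk.py <<'E'
from ins import *
s=sensors.state()
def rodframe():
    Rc=quatR(s["tool_rot"]).as_matrix(); rx=-Rc[:,2]*-1
    # flip1: Y=-ry, X=-rz => Z = X x Y = rz x ry = -rx
    rx=-Rc[:,2]; ry=-Rc[:,1]; rz=-Rc[:,0]
    g=s["tool_pos"]+Rc[:,0]*RODT[0]+Rc[:,1]*RODT[1]+rx*RODT[2]
    return g,rx,ry,rz
g,rx,ry,rz=rodframe()
off={"top":(200,130),"side":(225,180)}
for n in off:
    for l,x in(("tip",.158),("collar",.048),("grip-",-.04),("stub",-.072)):
        print(n,l,((proj(n,g+rx*x)[0]-off[n]+.5)*6-.5).round(1))
    print(n,"mouth",((proj(n,MOUTH)[0]-off[n]+.5)*6-.5).round(1), "tube50",((proj(n,MOUTH+.05*toolR(AZ,P,1)[1][:,0])[0]-off[n]+.5)*6-.5).round(1))
print("tip",g+rx*.158)
E
python3 chk.py
python3 - <<'E'
import cv2
i=cv2.imread("pics/a_top_raw.png"); cv2.imwrite("pics/a_top2.png",cv2.resize(i[165:190,245:285],None,fx=16,fy=16,interpolation=cv2.INTER_CUBIC))
i=cv2.imread("pics/a_side_raw.png"); cv2.imwrite("pics/a_side2.png",cv2.resize(i[145:255,245:305],None,fx=5,fy=5,interpolation=cv2.INTER_CUBIC))
E
```

```text
top tip [316.4 299.2]
top collar [481.2 159.7]
top grip- [629.6  33.9]
top stub [687.7 -15.4]
top mouth [243.5 357.6] tube50 [179.4 412.4]
side tip [298.7 271.8]
side collar [288.4  -3.8]
side grip- [ 280.2 -221.4]
side stub [ 277.3 -299.9]
side mouth [302.1 400.2] tube50 [307.1 528. ]
tip [0.61608356 0.11860025 0.19276994]
```

View pics/a_top2.png

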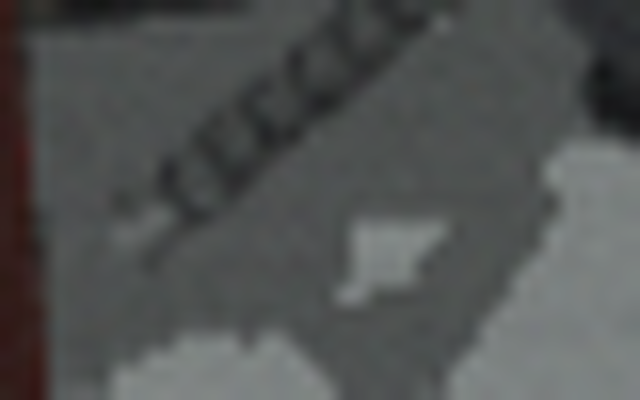

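View pics/a_side2.png

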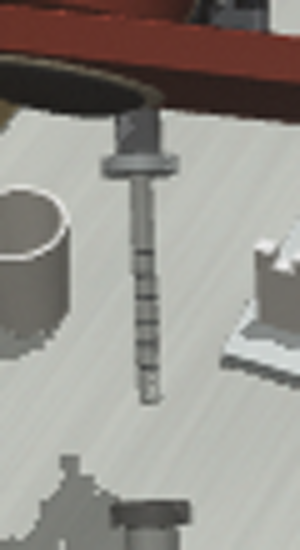

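Run:
```python
from ins import *
Rt,Rr=toolR(AZ,P,1)
a=np.linspace(0,2*np.pi,60)
for n,(x,y,w,h) in {"top":(215,165,45,50),"side":(255,235,45,50)}.items():
    i=cv2.imread(f"pics/{n}0.png"); k=12
    im=cv2.resize(i[y:y+h,x:x+w],None,fx=k,fy=k,interpolation=cv2.INTER_CUBIC); im=cv2.convertScaleAbs(im,alpha=1.6)
    raw=im.copy()
    for r,d,c in((.019,0,(0,0,255)),(.008,0,(0,255,0)),(.013,.05,(255,0,0))):
        pts=MOUTH+Rr[:,0]*d+r*(np.outer(np.cos(a),Rr[:,1])+np.outer(np.sin(a),Rr[:,2]))
        q=(proj(n,pts)-[x,y]+.5)*k-.5
        cv2.polylines(im,[q.astype(int)],True,c,1)
    if n=="top": A=np.hstack([raw,im])
    else: B=np.hstack([raw,im])
cv2.imwrite("pics/ov_t.png",cv2.resize(A,None,fx=.74,fy=.74));cv2.imwrite("pics/ov_s.png",cv2.resize(B,None,fx=.74,fy=.74))
```

```text
(no output)
```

View pics/ov_t.png

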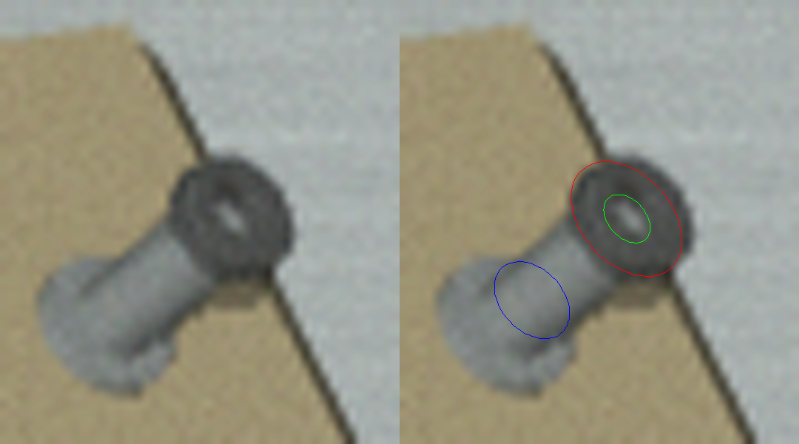

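View pics/ov_s.png

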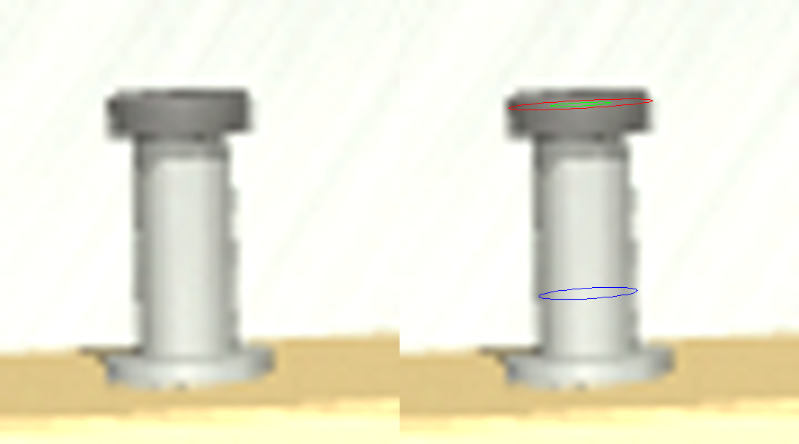

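The overlay shows my mouth estimate about 2 mm too far towards the tank in both views, so I'm shifting it to (0.5995,0.1527,0.162). The lateral alignment agrees.

```bash
sed -i 's/\.598,\.1545,\.162/.5994,.1526,.162/' ins.py
python3 - <<'E'
from ins import *
Rt,Rr=toolR(AZ,P,1)
a=np.linspace(0,2*np.pi,60);O=[]
for n,(x,y,w,h) in {"top":(220,165,35,40),"side":(258,235,35,40)}.items():
    i=cv2.imread(f"pics/{n}0.png"); k=11
    im=cv2.resize(i[y:y+h,x:x+w],None,fx=k,fy=k,interpolation=cv2.INTER_CUBIC); im=cv2.convertScaleAbs(im,alpha=1.3)
    for r,d,c in((.019,0,(0,0,255)),(.019,.008,(0,255,255)),(.008,0,(0,255,0)),(.013,.05,(255,0,0))):
        pts=MOUTH+Rr[:,0]*d+r*(np.outer(np.cos(a),Rr[:,1])+np.outer(np.sin(a),Rr[:,2]))
        q=(proj(n,pts)-[x,y]+.5)*k-.5
        cv2.polylines(im,[q.astype(int)],True,c,1)
    O.append(im)
cv2.imwrite("pics/ov2.png",np.hstack(O))
E
python3 ins.py .02
```

```text
7.5667 [ 0.6799 -0.0046  0.285 ] [ 0.13  0.04  1.64 -0.68  1.27 -0.2 ] [ 0.2  0.5 -0.8] (array([-0.058,  0.047, -1.148]), array([-0.018, -0.057,  0.033]))
```

View pics/ov2.png

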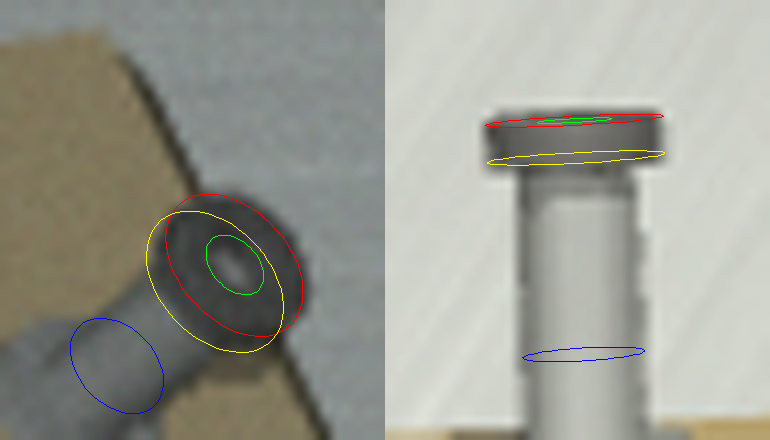

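```bash
sed -i 's/117\.5/117.0/' ins.py; python3 ins.py .012
```

```text
7.5667 [ 0.6799 -0.0046  0.285 ] [ 0.13  0.04  1.64 -0.68  1.27 -0.2 ] [ 0.2  0.5 -0.8] (array([-0.056, -0.005, -1.468]), array([ 0.059, -0.056, -0.031]))
```

>>> {"method": "drive_tool", "body": {
  "series": [
    {"x":-0.05,"y":0,"z":-0.35,"ax":0.06,"ay":-0.05,"az":-0.03},
    {"x":-0.05,"y":0,"z":-0.7,"ax":0.06,"ay":-0.05,"az":-0.03},
    {"x":-0.05,"y":0,"z":-1.05,"ax":0.06,"ay":-0.05,"az":-0.03},
    {"x":-0.05,"y":0,"z":-1.3,"ax":0.06,"ay":-0.05,"az":-0.03},
    {"x":-0.05,"y":0,"z":-1.47,"ax":0.06,"ay":-0.05,"az":-0.03}
  ]
}}

```text
time: 7.98
tool_pos: [0.6655, 0.0232, 0.2602]
tool_rot: [0.773, 0.22, 0.362, -0.473]
contact_force: [-0.1, 0.6, -1.1]
gripper_width: 0.227
```

>>> {"method": "drive_tool", "body": {
  "series": [
    {"x":0,"y":0,"z":0,"ax":0,"ay":0,"az":0},
    {"x":0,"y":0,"z":0,"ax":0,"ay":0,"az":0},
    {"x":0,"y":0,"z":0,"ax":0,"ay":0,"az":0},
    {"x":0,"y":0,"z":0,"ax":0,"ay":0,"az":0},
    {"x":0,"y":0,"z":0,"ax":0,"ay":0,"az":0}
  ]
}}

```text
time: 8.4
tool_pos: [0.6665, 0.0221, 0.2623]
tool_rot: [0.773, 0.221, 0.361, -0.473]
contact_force: [-0.0, -0.2, -0.1]
gripper_width: 0.224
```

```bash
python3 ins.py .012; python3 ins.py -0.005; python3 chk.py; python3 look.py b;  python3 - <<'E'
import cv2, numpy as np
i=cv2.imread("pics/b_top_raw.png"); a=cv2.resize(i[160:200,230:270],None,fx=10,fy=10,interpolation=cv2.INTER_CUBIC)
i=cv2.imread("pics/b_side_raw.png"); b=cv2.resize(i[220:260,260:295],None,fx=10,fy=10,interpolation=cv2.INTER_CUBIC)
cv2.imwrite("pics/b2.png",np.hstack([a,b]))
E
```

```text
8.4 [0.6665 0.0221 0.2623] [ 0.18  0.05  1.68 -0.7   1.27 -0.13] [-0.  -0.2 -0.1] (array([ 0.009, -0.021,  0.031]), array([ 0.013, -0.005, -0.011]))
8.4 [0.6665 0.0221 0.2623] [ 0.18  0.05  1.68 -0.7   1.27 -0.13] [-0.  -0.2 -0.1] (array([ 0.009, -0.02 , -0.649]), array([ 0.013, -0.005, -0.011]))
top tip [262.2 341.1]
top collar [419.6 208.3]
top grip- [561.1  88.9]
top stub [616.5  42.1]
top mouth [248.  354.3] tube50 [183.5 408.6]
side tip [299.4 367.1]
side collar [290.1  89.6]
side grip- [ 282.7 -129.6]
side stub [ 280.  -208.7]
side mouth [301.2 395.5] tube50 [305.3 523.1]
tip [0.60350309 0.14523413 0.16943736]
```

View pics/b2.png

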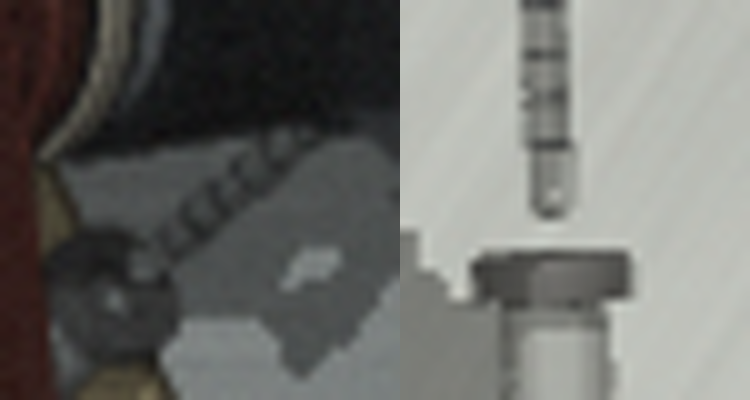

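The top half shows the tip at (145,265), pointing at the bore at (115,298). The side half shows the tip at x=550 over the ring centre at x≈552. They line up, so I'll ease in.

>>> {"method": "drive_tool", "body": {
  "series": [
    {"x":0.01,"y":-0.02,"z":-0.1,"ax":0.01,"ay":0,"az":-0.01},
    {"x":0.01,"y":-0.02,"z":-0.25,"ax":0.01,"ay":0,"az":-0.01},
    {"x":0.01,"y":-0.02,"z":-0.4,"ax":0.01,"ay":0,"az":-0.01},
    {"x":0.01,"y":-0.02,"z":-0.55,"ax":0.01,"ay":0,"az":-0.01},
    {"x":0.01,"y":-0.02,"z":-0.7,"ax":0.01,"ay":0,"az":-0.01}
  ]
}}

```text
time: 8.92
tool_pos: [0.6595, 0.0342, 0.2499]
tool_rot: [0.773, 0.22, 0.361, -0.473]
contact_force: [-0.7, -0.7, -0.7]
gripper_width: 0.224
```

>>> {"method": "drive_tool", "body": {
  "series": [
    {"x":0,"y":0,"z":-0.1,"ax":0,"ay":0,"az":0},
    {"x":0,"y":0,"z":-0.2,"ax":0,"ay":0,"az":0},
    {"x":0,"y":0,"z":-0.3,"ax":0,"ay":0,"az":0}
  ]
}}

```text
time: 9.17
tool_pos: [0.6571, 0.0392, 0.2454]
tool_rot: [0.773, 0.221, 0.361, -0.473]
contact_force: [0.1, 0.4, -0.9]
gripper_width: 0.224
```

```bash
python3 ins.py -0.04; python3 look.py c;  python3 - <<'E'
import cv2, numpy as np
i=cv2.imread("pics/c_top_raw.png"); a=cv2.resize(i[160:200,230:270],None,fx=10,fy=10,interpolation=cv2.INTER_CUBIC)
i=cv2.imread("pics/c_side_raw.png"); b=cv2.resize(i[220:260,260:295],None,fx=10,fy=10,interpolation=cv2.INTER_CUBIC)
cv2.imwrite("pics/c2.png",np.hstack([a,b]))
E
```

```text
9.1667 [0.6571 0.0392 0.2454] [ 0.21  0.05  1.7  -0.71  1.27 -0.08] [ 0.1  0.4 -0.9] (array([-0.008,  0.005, -1.014]), array([ 0.012, -0.008,  0.002]))
```

View pics/c2.png

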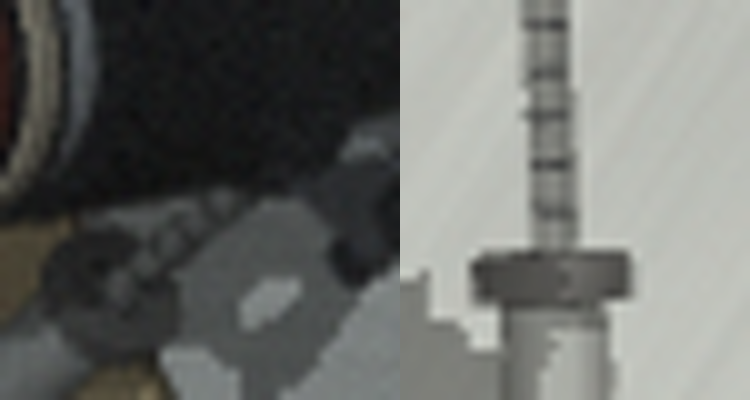

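The tip is about 15 mm into the bore with no contact force. I'll keep going in steps.

>>> {"method": "drive_tool", "body": {
  "series": [
    {"x":0,"y":0,"z":-0.2,"ax":0,"ay":0,"az":0},
    {"x":0,"y":0,"z":-0.4,"ax":0,"ay":0,"az":0},
    {"x":0,"y":0,"z":-0.6,"ax":0,"ay":0,"az":0},
    {"x":0,"y":0,"z":-0.8,"ax":0,"ay":0,"az":0},
    {"x":0,"y":0,"z":-1,"ax":0,"ay":0,"az":0}
  ]
}}

```text
time: 9.68
tool_pos: [0.6481, 0.0564, 0.229]
tool_rot: [0.773, 0.22, 0.361, -0.473]
contact_force: [-0.6, -0.0, -1.2]
gripper_width: 0.222
```

```bash
python3 ins.py -0.07
```

```text
9.6833 [0.6481 0.0564 0.229 ] [ 0.24  0.06  1.72 -0.72  1.26 -0.04] [-0.6 -0.  -1.2] (array([-0.01 ,  0.012, -1.199]), array([ 0.014, -0.009,  0.005]))
```

>>> {"method": "drive_tool", "body": {
  "series": [
    {"x":0,"y":0.01,"z":-0.25,"ax":0.01,"ay":0,"az":0},
    {"x":0,"y":0.01,"z":-0.5,"ax":0.01,"ay":0,"az":0},
    {"x":0,"y":0.01,"z":-0.75,"ax":0.01,"ay":0,"az":0},
    {"x":0,"y":0.01,"z":-1,"ax":0.01,"ay":0,"az":0},
    {"x":0,"y":0.01,"z":-1.2,"ax":0.01,"ay":0,"az":0}
  ]
}}

```text
time: 10.1
tool_pos: [0.6378, 0.0771, 0.2096]
tool_rot: [0.773, 0.221, 0.361, -0.474]
contact_force: [0.0, 0.4, -1.1]
gripper_width: 0.229
```

```bash
python3 ins.py -0.1
```

```text
10.1 [0.6378 0.0771 0.2096] [ 0.28  0.07  1.74 -0.72  1.26  0.01] [ 0.   0.4 -1.1] (array([-0.011,  0.002, -1.189]), array([ 0.006, -0.01 ,  0.005]))
```

>>> {"method": "drive_tool", "body": {
  "series": [
    {"x":-0.01,"y":0,"z":-0.25,"ax":0,"ay":0,"az":0},
    {"x":-0.01,"y":0,"z":-0.5,"ax":0,"ay":0,"az":0},
    {"x":-0.01,"y":0,"z":-0.7,"ax":0,"ay":0,"az":0},
    {"x":-0.01,"y":0,"z":-0.9,"ax":0,"ay":0,"az":0},
    {"x":-0.01,"y":0,"z":-1.05,"ax":0,"ay":0,"az":0}
  ]
}}

```text
time: 10.52
tool_pos: [0.6287, 0.0951, 0.1931]
tool_rot: [0.773, 0.221, 0.361, -0.474]
contact_force: [-0.2, -0.5, -1.5]
gripper_width: 0.223
```

>>> {"method": "drive_tool", "body": {
  "series": [
    {"x":0,"y":0,"z":0,"ax":0,"ay":0,"az":0},
    {"x":0,"y":0,"z":0,"ax":0,"ay":0,"az":0}
  ]
}}

```text
time: 10.68
tool_pos: [0.6289, 0.0948, 0.1934]
tool_rot: [0.773, 0.221, 0.361, -0.474]
contact_force: [0.2, -0.1, -0.5]
gripper_width: 0.223
```

```bash
cat >> ins.py <<'E'
    print("axial force",(s["contact_force"]@-Rr[:,0]).round(2), "tq",s["ft_torque"].round(2))
E
python3 ins.py -0.11; python3 look.py d;  python3 - <<'E'
import cv2, numpy as np
i=cv2.imread("pics/d_side_raw.png"); b=cv2.resize(i[200:260,250:310],None,fx=8,fy=8,interpolation=cv2.INTER_CUBIC)
cv2.imwrite("pics/d2.png",b)
E
```

```text
10.6833 [0.6289 0.0948 0.1934] [ 0.31  0.09  1.75 -0.73  1.26  0.06] [ 0.2 -0.1 -0.5] (array([ 0.002, -0.002, -0.571]), array([ 0.005, -0.007,  0.004]))
axial force -0.23 tq [ 0.25  0.22 -0.01]
```

View pics/d2.png

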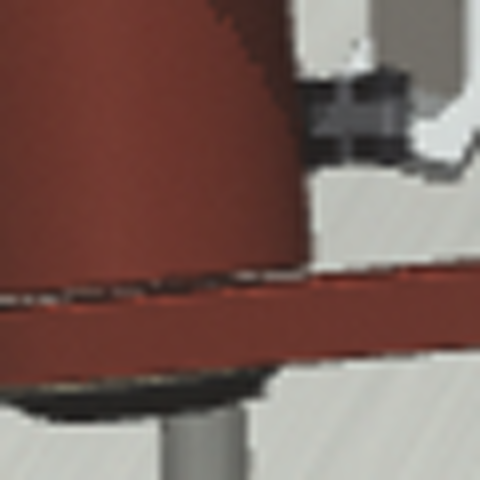

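View pics/d_top.png

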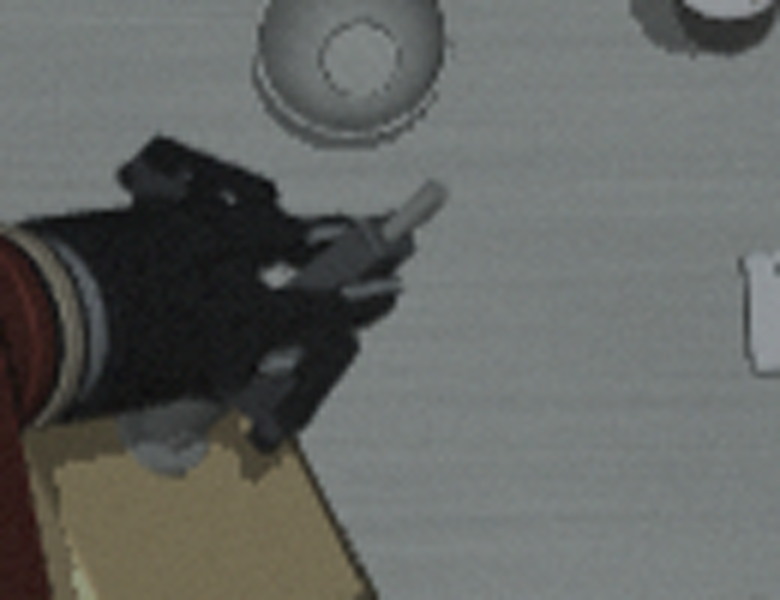

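View pics/d_side_raw.png

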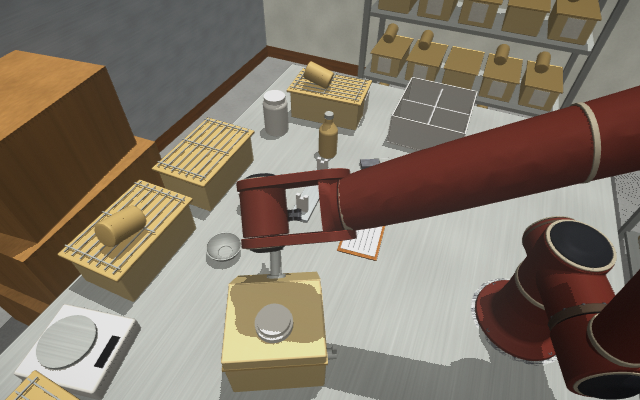

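The top view shows the grip held with the stub at (430,200). In the side view the arm is well above the tank but hides the collar, so from here I go by force and position in small steps.

>>> {"method": "drive_tool", "body": {
  "series": [
    {"x":0,"y":0,"z":-0.1,"ax":0,"ay":0,"az":0},
    {"x":0,"y":0,"z":-0.2,"ax":0,"ay":0,"az":0},
    {"x":0,"y":0,"z":-0.3,"ax":0,"ay":0,"az":0},
    {"x":0,"y":0,"z":-0.4,"ax":0,"ay":0,"az":0},
    {"x":0,"y":0,"z":-0.45,"ax":0,"ay":0,"az":0}
  ]
}}

```text
time: 11.2
tool_pos: [0.6248, 0.1026, 0.1859]
tool_rot: [0.773, 0.221, 0.361, -0.474]
contact_force: [1.1, -0.6, 0.5]
gripper_width: 0.224
```

```bash
python3 ins.py -0.11
```

```text
11.2 [0.6248 0.1026 0.1859] [ 0.33  0.09  1.76 -0.73  1.26  0.08] [ 1.1 -0.6  0.5] (array([-0.002,  0.003, -0.106]), array([ 0.006, -0.01 ,  0.006]))
axial force 1.08 tq [0.18 0.17 0.03]
```

>>> {"method": "drive_tool", "body": {
  "series": [
    {"x":0,"y":0,"z":-0.05,"ax":0,"ay":0,"az":0},
    {"x":0,"y":0,"z":-0.05,"ax":0,"ay":0,"az":0}
  ]
}}

```text
time: 11.37
tool_pos: [0.6246, 0.1031, 0.1856]
tool_rot: [0.773, 0.221, 0.361, -0.474]
contact_force: [0.7, -0.9, 0.1]
gripper_width: 0.226
```

```bash
python3 ins.py -0.11
```

```text
11.3667 [0.6246 0.1031 0.1856] [ 0.33  0.09  1.76 -0.73  1.26  0.08] [ 0.7 -0.9  0.1] (array([ 0.002,  0.002, -0.079]), array([ 0.004, -0.001,  0.007]))
axial force 0.87 tq [ 0.09  0.17 -0.02]
```

>>> {"method": "drive_tool", "body": {
  "series": [
    {"x":0,"y":0,"z":-0.05,"ax":0,"ay":0,"az":0},
    {"x":0,"y":0,"z":-0.05,"ax":0,"ay":0,"az":0}
  ]
}}

```text
time: 11.53
tool_pos: [0.6243, 0.1039, 0.185]
tool_rot: [0.773, 0.221, 0.36, -0.474]
contact_force: [1.1, -2.5, 0.7]
gripper_width: 0.224
```

```bash
python3 ins.py -0.11
```

```text
11.5333 [0.6243 0.1039 0.185 ] [ 0.33  0.1   1.76 -0.73  1.26  0.08] [ 1.1 -2.5  0.7] (array([ 0.007, -0.003, -0.039]), array([-0.002, -0.002,  0.004]))
axial force 2.57 tq [-0.02  0.1  -0.13]
```

Contact is starting, with axial force rising and torque dropping. I'll press about 3 mm more in small steps.

>>> {"method": "drive_tool", "body": {
  "series": [
    {"x":0,"y":0,"z":-0.04,"ax":0,"ay":0,"az":0},
    {"x":0,"y":0,"z":-0.06,"ax":0,"ay":0,"az":0},
    {"x":0,"y":0,"z":-0.06,"ax":0,"ay":0,"az":0}
  ]
}}

```text
time: 11.78
tool_pos: [0.6238, 0.105, 0.1841]
tool_rot: [0.773, 0.221, 0.36, -0.474]
contact_force: [0.6, -1.9, 0.0]
gripper_width: 0.223
```

```bash
python3 ins.py -0.11
```

```text
11.7833 [0.6238 0.105  0.1841] [ 0.33  0.1   1.76 -0.73  1.26  0.08] [ 0.6 -1.9  0. ] (array([ 0.009, -0.005,  0.019]), array([-0.002, -0.002,  0.002]))
axial force 1.56 tq [-0.13  0.05 -0.07]
```

>>> {"method": "drive_tool", "body": {
  "series": [
    {"x":0,"y":0,"z":-0.04,"ax":0,"ay":0,"az":0},
    {"x":0,"y":0,"z":-0.06,"ax":0,"ay":0,"az":0},
    {"x":0,"y":0,"z":-0.06,"ax":0,"ay":0,"az":0}
  ]
}}

```text
time: 12.03
tool_pos: [0.6233, 0.106, 0.1831]
tool_rot: [0.773, 0.221, 0.36, -0.474]
contact_force: [0.5, -3.1, 0.4]
gripper_width: 0.225
```

```bash
python3 ins.py -0.11
```

```text
12.0333 [0.6233 0.106  0.1831] [ 0.33  0.1   1.76 -0.73  1.26  0.09] [ 0.5 -3.1  0.4] (array([ 0.007, -0.005,  0.08 ]), array([-0.001, -0.002,  0.002]))
axial force 2.59 tq [-0.28 -0.03 -0.05]
```

About 3.5 mm into the seat, at roughly 3.3 N after allowing for the rod's weight. I'll hold over half a second.

>>> {"method": "drive_tool", "body": {
  "series": [
    {"x":0,"y":0,"z":0,"ax":0,"ay":0,"az":0},
    {"x":0,"y":0,"z":0,"ax":0,"ay":0,"az":0},
    {"x":0,"y":0,"z":0,"ax":0,"ay":0,"az":0},
    {"x":0,"y":0,"z":0,"ax":0,"ay":0,"az":0}
  ]
}}

```text
time: 12.37
tool_pos: [0.6233, 0.1061, 0.183]
tool_rot: [0.773, 0.221, 0.361, -0.474]
contact_force: [1.5, -3.4, 1.3]
gripper_width: 0.222
```

```bash
python3 ins.py -0.11
```

```text
12.3667 [0.6233 0.1061 0.183 ] [ 0.33  0.1   1.76 -0.73  1.26  0.09] [ 1.5 -3.4  1.3] (array([ 0.007, -0.006,  0.087]), array([-0.001, -0.006,  0.001]))
axial force 3.64 tq [-0.28 -0.06 -0.05]
```

>>> {"method": "drive_tool", "body": {
  "series": [
    {"x":0,"y":0,"z":0,"ax":0,"ay":0,"az":0},
    {"x":0,"y":0,"z":0,"ax":0,"ay":0,"az":0},
    {"x":0,"y":0,"z":0,"ax":0,"ay":0,"az":0},
    {"x":0,"y":0,"z":0,"ax":0,"ay":0,"az":0}
  ]
}}

```text
time: 12.7
tool_pos: [0.6232, 0.1061, 0.1829]
tool_rot: [0.773, 0.221, 0.361, -0.474]
contact_force: [2.0, -3.1, 1.5]
gripper_width: 0.223
```

```bash
python3 ins.py -0.11; python3 look.py e; python3 chk.py
```

```text
12.7 [0.6232 0.1061 0.1829] [ 0.33  0.1   1.76 -0.73  1.26  0.09] [ 2.  -3.1  1.5] (array([ 0.006, -0.005,  0.09 ]), array([-0.   , -0.007,  0.002]))
axial force 3.71 tq [-0.27 -0.08 -0.1 ]
top tip [107.3 472.1]
top collar [244.6 356.7]
top grip- [367.1 253.6]
top stub [414.9 213.5]
top mouth [248.  354.3] tube50 [183.5 408.6]
side tip [310.3 683.2]
side collar [301.1 401.3]
side grip- [293.8 178.7]
side stub [291.2  98.4]
side mouth [301.2 395.5] tube50 [305.3 523.1]
tip [0.56037926 0.22941321 0.09002028]
```

View pics/e_top.png

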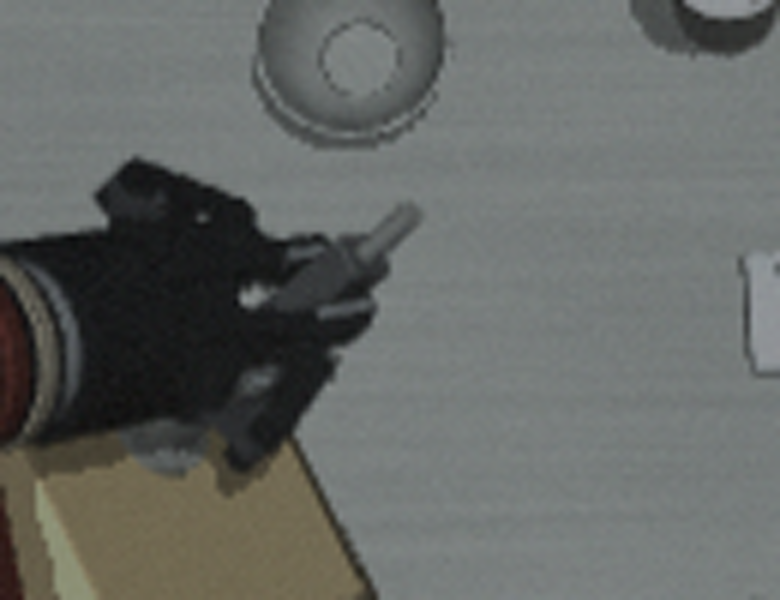

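View pics/e_side.png

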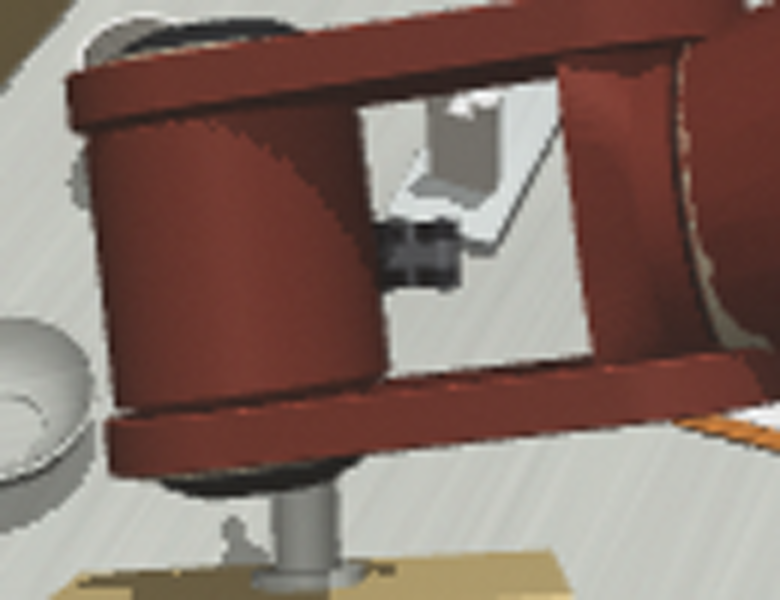

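The stub in the top view is at (412,212), close to the predicted (415,213), so the rod has not slipped. The force rose smoothly to about 4 N, like the seat spring, and was held about 0.75 s. Now I'll draw it out along the tube.

>>> {"method": "drive_tool", "body": {
  "series": [
    {"x":0,"y":0,"z":0.1,"ax":0,"ay":0,"az":0},
    {"x":0,"y":0,"z":0.25,"ax":0,"ay":0,"az":0},
    {"x":0,"y":0,"z":0.45,"ax":0,"ay":0,"az":0},
    {"x":0,"y":0,"z":0.7,"ax":0,"ay":0,"az":0},
    {"x":0,"y":0,"z":1,"ax":0,"ay":0,"az":0}
  ]
}}

```text
time: 13.22
tool_pos: [0.6316, 0.0889, 0.1984]
tool_rot: [0.772, 0.221, 0.361, -0.473]
contact_force: [0.7, -0.2, -1.2]
gripper_width: 0.224
```

```bash
python3 ins.py 0.05
```

```text
13.2167 [0.6316 0.0889 0.1984] [ 0.3   0.08  1.75 -0.73  1.26  0.04] [ 0.7 -0.2 -1.2] (array([-2.200e-02,  3.000e-03,  5.506e+00]), array([ 0.011, -0.021,  0.009]))
axial force -0.41 tq [ 0.35  0.17 -0.  ]
```

>>> {"method": "drive_tool", "body": {
  "series": [
    {"x":0,"y":0,"z":0.25,"ax":0,"ay":0,"az":0},
    {"x":0,"y":0,"z":0.55,"ax":0,"ay":0,"az":0},
    {"x":0,"y":0,"z":0.85,"ax":0,"ay":0,"az":0},
    {"x":0,"y":0,"z":1.15,"ax":0,"ay":0,"az":0},
    {"x":0,"y":0,"z":1.4,"ax":0,"ay":0,"az":0}
  ]
}}

```text
time: 13.63
tool_pos: [0.6445, 0.0644, 0.2222]
tool_rot: [0.773, 0.221, 0.36, -0.474]
contact_force: [0.3, -0.2, -0.4]
gripper_width: 0.224
```

```bash
python3 ins.py 0.05
```

```text
13.6333 [0.6445 0.0644 0.2222] [ 0.26  0.06  1.73 -0.72  1.26 -0.02] [ 0.3 -0.2 -0.4] (array([ 5.000e-03, -3.000e-03,  4.047e+00]), array([-0.006, -0.006,  0.001]))
axial force -0.05 tq [0.37 0.17 0.01]
```

>>> {"method": "drive_tool", "body": {
  "series": [
    {"x":0,"y":0,"z":0.35,"ax":0,"ay":0,"az":0},
    {"x":0,"y":0,"z":0.7,"ax":0,"ay":0,"az":0},
    {"x":0,"y":0,"z":1.05,"ax":0,"ay":0,"az":0},
    {"x":0,"y":0,"z":1.4,"ax":0,"ay":0,"az":0},
    {"x":0,"y":0,"z":1.75,"ax":0,"ay":0,"az":0}
  ]
}}

```text
time: 14.05
tool_pos: [0.6596, 0.0346, 0.2501]
tool_rot: [0.773, 0.221, 0.361, -0.474]
contact_force: [0.2, 0.7, -0.9]
gripper_width: 0.226
```

>>> {"method": "drive_tool", "body": {
  "series": [
    {"x":0,"y":0,"z":0.4,"ax":0,"ay":0,"az":0},
    {"x":0,"y":0,"z":0.9,"ax":0,"ay":0,"az":0},
    {"x":0,"y":0,"z":1.4,"ax":0,"ay":0,"az":0},
    {"x":0,"y":0,"z":1.9,"ax":0,"ay":0,"az":0},
    {"x":0,"y":0,"z":2.3,"ax":0,"ay":0,"az":0}
  ]
}}

```text
time: 14.47
tool_pos: [0.68, -0.0052, 0.288]
tool_rot: [0.773, 0.221, 0.36, -0.474]
contact_force: [0.4, 0.4, -0.9]
gripper_width: 0.225
```

```bash
cat > fin.py <<'E'
from ins import *
SH=np.array([.447,-.0935,.005])
def main(az,z,dz=0):
    s=sensors.state(); Rt,Rr=toolR(np.deg2rad(az),0,1)
    tip=SH+[0,0,z]; grip=tip-.158*Rr[:,0]
    print(s["time"],s["tool_pos"].round(4),s["joint_pos"].round(2),s["contact_force"].round(1),"target tcp",tcp_for(grip,Rt,Rr).round(3),move(s,Rt,tcp_for(grip,Rt,Rr)+[0,0,dz]))
main(float(sys.argv[1]),float(sys.argv[2]),float(sys.argv[3]))
E
python3 ins.py .05; python3 fin.py 210 .09 .15;python3 look.py f
```

```text
14.4667 [ 0.68   -0.0052  0.288 ] [ 0.13  0.04  1.64 -0.69  1.27 -0.19] [ 0.4  0.4 -0.9] (array([ 0.012, -0.006, -0.039]), array([-0.011, -0.001, -0.002]))
axial force -0.7 tq [ 0.3   0.16 -0.  ]
14.4667 [ 0.68   -0.0052  0.288 ] [ 0.13  0.04  1.64 -0.69  1.27 -0.19] [ 0.4  0.4 -0.9] target tcp [ 0.591 -0.011  0.077] (array([ 0.939, -3.29 , -2.651]), array([-17.777,   6.142,   6.462]))
```

View pics/f_side.png

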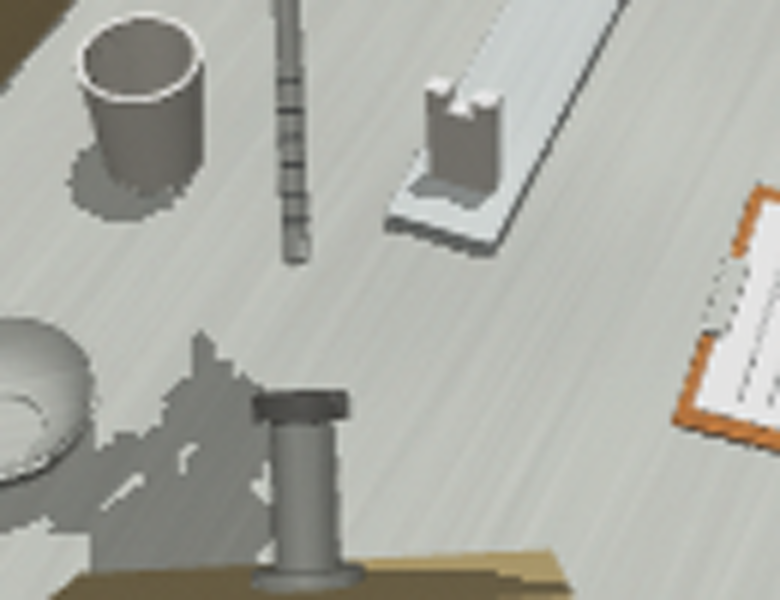

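The rod is out of the tube, with its tip at crop (297,262), about 50 mm clear of the mouth. I'll level and raise it first, then swing to azimuth 210° above the sheet.

>>> {"method": "drive_tool", "body": {
  "series": [
    {"x":-0.3,"y":0,"z":0.3,"ax":0,"ay":1,"az":0},
    {"x":-0.6,"y":0,"z":0.5,"ax":0,"ay":2.1,"az":0},
    {"x":-0.9,"y":0,"z":0.8,"ax":0,"ay":3.3,"az":0},
    {"x":-1.2,"y":0,"z":1,"ax":0,"ay":4.5,"az":0},
    {"x":-1.5,"y":0,"z":1.3,"ax":0,"ay":5.7,"az":0}
  ]
}}

```text
time: 14.98
tool_pos: [0.6795, -0.0039, 0.3369]
tool_rot: [0.659, 0.332, 0.542, -0.403]
contact_force: [1.0, -0.5, -1.4]
gripper_width: 0.222
```

>>> {"method": "drive_tool", "body": {
  "series": [
    {"x":0,"y":0,"z":0,"ax":0,"ay":0.9,"az":0},
    {"x":0,"y":0,"z":0,"ax":0,"ay":1.7,"az":0},
    {"x":0,"y":0,"z":0,"ax":0,"ay":2.3,"az":0}
  ]
}}

```text
time: 15.23
tool_pos: [0.68, -0.0054, 0.3363]
tool_rot: [0.602, 0.37, 0.604, -0.369]
contact_force: [0.4, 0.8, -1.5]
gripper_width: 0.225
```

```bash
python3 fin.py 210 .09 .22
```

```text
15.2333 [ 0.68   -0.0054  0.3363] [-0.12  0.14  1.34  0.    1.66 -0.59] [ 0.4  0.8 -1.5] target tcp [ 0.591 -0.011  0.077] (array([ 1.566, -3.285, -1.43 ]), array([-18.608,  -0.027,  -0.032]))
```

>>> {"method": "drive_tool", "body": {
  "series": [
    {"x":0,"y":-0.6,"z":-0.2,"ax":-1,"ay":0,"az":0},
    {"x":0,"y":-1.2,"z":-0.5,"ax":-2.2,"ay":0,"az":0},
    {"x":0,"y":-1.9,"z":-0.8,"ax":-3.5,"ay":0,"az":0},
    {"x":0,"y":-2.6,"z":-1.1,"ax":-4.8,"ay":0,"az":0},
    {"x":0,"y":-3.2,"z":-1.4,"ax":-6.1,"ay":0,"az":0}
  ]
}}

```text
time: 15.65
tool_pos: [0.5914, -0.0099, 0.3354]
tool_rot: [0.679, 0.196, 0.68, -0.196]
contact_force: [-0.1, -0.0, -1.3]
gripper_width: 0.226
```

>>> {"method": "drive_tool", "body": {
  "series": [
    {"x":0,"y":0,"z":0,"ax":-1.3,"ay":0,"az":0},
    {"x":0,"y":0,"z":0,"ax":-2.6,"ay":0,"az":0},
    {"x":0,"y":0,"z":0,"ax":-3.9,"ay":0,"az":0},
    {"x":0,"y":0,"z":0,"ax":-5.2,"ay":0,"az":0},
    {"x":0,"y":0,"z":0,"ax":-6.5,"ay":0,"az":0}
  ]
}}

```text
time: 16.07
tool_pos: [0.5923, -0.0097, 0.3356]
tool_rot: [0.707, -0.002, 0.708, 0.002]
contact_force: [-0.8, 0.5, -1.2]
gripper_width: 0.224
```

```bash
python3 fin.py 210 .09 .15
```

```text
16.0667 [ 0.5923 -0.0097  0.3356] [-0.14 -0.06  1.56  0.    1.65 -1.72] [-0.8  0.5 -1.2] target tcp [ 0.591 -0.011  0.077] (array([ 4.331, -0.041, -0.065]), array([-5.932, -0.012, -0.008]))
```

>>> {"method": "drive_tool", "body": {
  "series": [
    {"x":0.6,"y":0,"z":0,"ax":-1.2,"ay":0,"az":0},
    {"x":1.4,"y":0,"z":0,"ax":-2.4,"ay":0,"az":0},
    {"x":2.2,"y":0,"z":-0.05,"ax":-3.6,"ay":0,"az":0},
    {"x":3,"y":-0.04,"z":-0.06,"ax":-4.8,"ay":0,"az":0},
    {"x":3.7,"y":-0.04,"z":-0.06,"ax":-5.9,"ay":0,"az":0}
  ]
}}

```text
time: 16.48
tool_pos: [0.5903, -0.0107, 0.2417]
tool_rot: [0.683, -0.181, 0.684, 0.182]
contact_force: [-0.2, 0.9, -1.4]
gripper_width: 0.221
```

```bash
python3 fin.py 210 .09 .02; python3 look.py g
```

```text
16.4833 [ 0.5903 -0.0107  0.2417] [-0.14 -0.03  1.68  0.    1.49 -2.24] [-0.2  0.9 -1.4] target tcp [ 0.591 -0.011  0.077] (array([ 5.774, -0.012,  0.015]), array([-0.04 , -0.018, -0.017]))
```

View pics/g_side_raw.png

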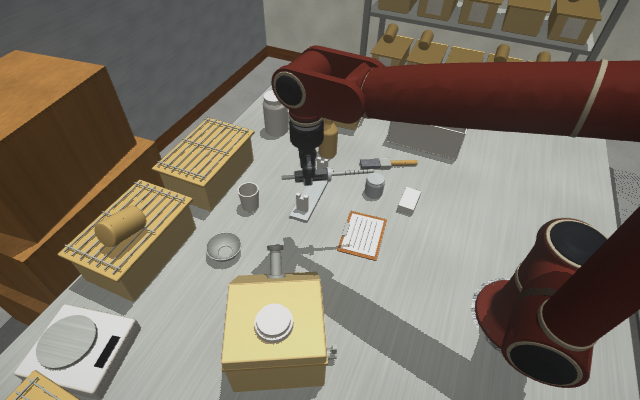

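View pics/g_top_raw.png

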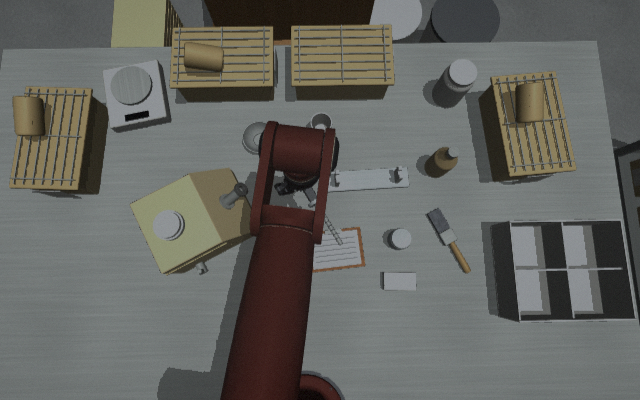

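The tip is above the sheet in the top view, with the rod at (340,242). The tank, cradle and bystanders are unmoved. I'll descend.

>>> {"method": "drive_tool", "body": {
  "series": [
    {"x":0.8,"y":0,"z":0,"ax":0,"ay":0,"az":0},
    {"x":1.6,"y":0,"z":0,"ax":0,"ay":0,"az":0},
    {"x":2.4,"y":0,"z":0,"ax":0,"ay":0,"az":0},
    {"x":3.2,"y":0,"z":0,"ax":0,"ay":0,"az":0},
    {"x":4,"y":0,"z":0,"ax":0,"ay":0,"az":0}
  ]
}}

```text
time: 17.0
tool_pos: [0.5917, -0.0107, 0.1443]
tool_rot: [0.685, -0.179, 0.683, 0.179]
contact_force: [-0.1, 0.6, -1.2]
gripper_width: 0.226
```

>>> {"method": "drive_tool", "body": {
  "series": [
    {"x":0.6,"y":0,"z":0,"ax":0,"ay":0,"az":0},
    {"x":1.1,"y":0,"z":0,"ax":0,"ay":0,"az":0},
    {"x":1.5,"y":0,"z":0,"ax":0,"ay":0,"az":0},
    {"x":1.6,"y":0,"z":0,"ax":0,"ay":0,"az":0},
    {"x":1.6,"y":0,"z":0,"ax":0,"ay":0,"az":0}
  ]
}}

```text
time: 17.42
tool_pos: [0.5908, -0.0107, 0.1033]
tool_rot: [0.684, -0.179, 0.684, 0.18]
contact_force: [0.1, 0.3, -0.6]
gripper_width: 0.226
```

>>> {"method": "drive_tool", "body": {
  "series": [
    {"x":0,"y":0,"z":0,"ax":0,"ay":0,"az":0},
    {"x":0,"y":0,"z":0,"ax":0,"ay":0,"az":0},
    {"x":0,"y":0,"z":0,"ax":0,"ay":0,"az":0},
    {"x":0,"y":0,"z":0,"ax":0,"ay":0,"az":0},
    {"x":0,"y":0,"z":0,"ax":0,"ay":0,"az":0}
  ]
}}

```text
time: 17.83
tool_pos: [0.5912, -0.0108, 0.1042]
tool_rot: [0.684, -0.18, 0.684, 0.18]
contact_force: [-0.2, 0.6, -0.7]
gripper_width: 0.224
```

```bash
python3 fin.py 210 .09 0; python3 look.py i
python3 - <<'E'
from chk import *
for n in off:
  print(n,[proj(n,g+rx*x)[0].round(1) for x in(.158,.048,-.072)],proj(n,[.447,-.0935,.005]).round(1))
for n,(x,y,w,h) in {"top":(290,170,100,100),"side":(260,150,140,120)}.items():
    i=cv2.imread(f"pics/i_{n}_raw.png"); cv2.imwrite(f"pics/i2_{n}.png",cv2.resize(i[y:y+h,x:x+w],None,fx=5,fy=5,interpolation=cv2.INTER_CUBIC))
E
```

```text
17.8333 [ 0.5912 -0.0108  0.1042] [-0.14  0.08  1.8   0.    1.26 -2.23] [-0.2  0.6 -0.7] target tcp [ 0.591 -0.011  0.077] (array([ 1.074,  0.019, -0.022]), array([-0.102,  0.006, -0.001]))
top tip [823.  706.9]
top collar [694.9 491.2]
top grip- [595.2 323.3]
top stub [559.5 263.3]
top mouth [248.  354.3] tube50 [183.5 408.6]
side tip [854.2 163.8]
side collar [615.5 180.6]
side grip- [421.5 194.2]
side stub [350.2 199.2]
side mouth [301.2 395.5] tube50 [305.3 523.1]
tip [ 0.44675683 -0.09234184  0.12151319]
top [array([336.8, 247.4]), array([315.4, 211.4]), array([292.8, 173.5])] [[335.1 249.4]]
side [array([366.9, 206.9]), array([327.2, 209.7]), array([282.9, 212.8])] [[362.8 233.2]]
```

View pics/i2_top.png

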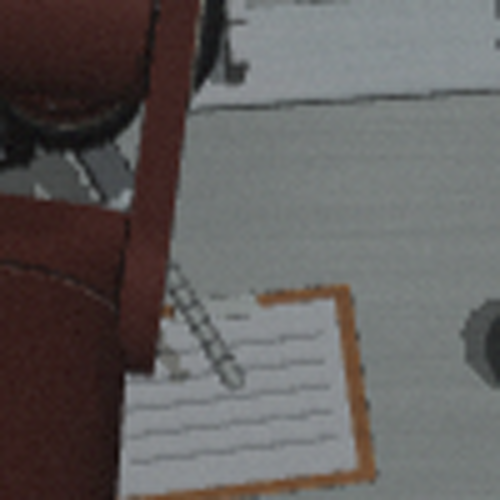

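View pics/i2_side.png

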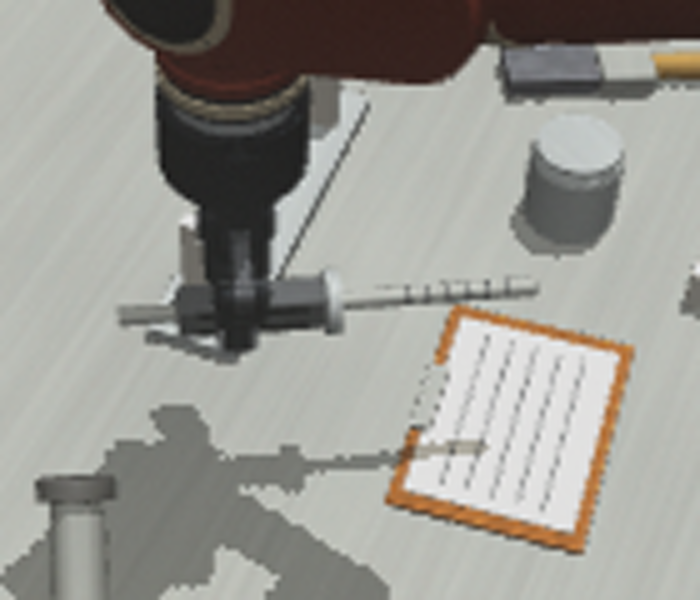

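View pics/i_side_raw.png

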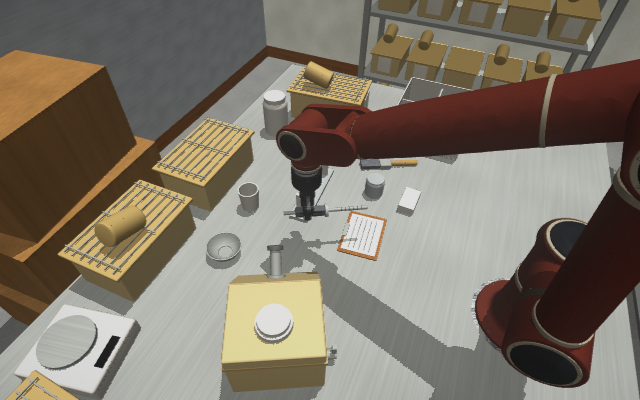

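The tip is at top (336.6,246) and side (367,207), both within about 1.5 px of prediction, and the rod is level. The last 27 mm down takes it to about 90 mm above the paper.

>>> {"method": "drive_tool", "body": {
  "series": [
    {"x":0.25,"y":0.02,"z":-0.02,"ax":-0.1,"ay":0,"az":0},
    {"x":0.5,"y":0.02,"z":-0.02,"ax":-0.1,"ay":0,"az":0},
    {"x":0.75,"y":0.02,"z":-0.02,"ax":-0.1,"ay":0,"az":0},
    {"x":0.95,"y":0.02,"z":-0.02,"ax":-0.1,"ay":0,"az":0},
    {"x":1.07,"y":0.02,"z":-0.02,"ax":-0.1,"ay":0,"az":0}
  ]
}}

```text
time: 18.35
tool_pos: [0.5893, -0.0104, 0.0751]
tool_rot: [0.682, -0.182, 0.684, 0.183]
contact_force: [-0.1, 0.9, -1.2]
gripper_width: 0.222
```

>>> {"method": "drive_tool", "body": {
  "series": [
    {"x":0,"y":0,"z":0,"ax":0,"ay":0,"az":0},
    {"x":0,"y":0,"z":0,"ax":0,"ay":0,"az":0},
    {"x":0,"y":0,"z":0,"ax":0,"ay":0,"az":0},
    {"x":0,"y":0,"z":0,"ax":0,"ay":0,"az":0},
    {"x":0,"y":0,"z":0,"ax":0,"ay":0,"az":0}
  ]
}}

```text
time: 18.77
tool_pos: [0.5905, -0.0106, 0.0773]
tool_rot: [0.683, -0.183, 0.683, 0.183]
contact_force: [-0.6, 1.5, -0.8]
gripper_width: 0.224
```

>>> {"method": "drive_tool", "body": {
  "series": [
    {"x":0,"y":0,"z":0,"ax":0,"ay":0,"az":0},
    {"x":0,"y":0,"z":0,"ax":0,"ay":0,"az":0},
    {"x":0,"y":0,"z":0,"ax":0,"ay":0,"az":0},
    {"x":0,"y":0,"z":0,"ax":0,"ay":0,"az":0},
    {"x":0,"y":0,"z":0,"ax":0,"ay":0,"az":0}
  ]
}}

```text
time: 19.18
tool_pos: [0.5902, -0.0105, 0.0768]
tool_rot: [0.683, -0.183, 0.683, 0.183]
contact_force: [0.1, -0.3, -1.5]
gripper_width: 0.23
```

```bash
python3 fin.py 210 .09 0; python3 look.py j
python3 - <<'E'
from chk import *
print(rx.round(4),s["joint_vel"].round(4))
for n in off:
  print(n,[proj(n,g+rx*x)[0].round(1) for x in(.158,.048,-.072)])
I=[]
for n,(x,y,w,h) in {"top":(290,170,80,100),"side":(270,160,80,100)}.items():
    i=cv2.imread(f"pics/j_{n}_raw.png"); I.append(cv2.resize(i[y:y+h,x:x+w],None,fx=5,fy=5,interpolation=cv2.INTER_CUBIC))
    if n=="side": I[-1]=cv2.resize(i[170:270,300:380],None,fx=5,fy=5,interpolation=cv2.INTER_CUBIC)
cv2.imwrite("pics/j2.png",np.hstack(I))
E
```

```text
19.1833 [ 0.5902 -0.0105  0.0768] [-0.14  0.12  1.82  0.    1.21 -2.24] [ 0.1 -0.3 -1.5] target tcp [ 0.591 -0.011  0.077] (array([-0.019, -0.012,  0.009]), array([-0.001, -0.002, -0.008]))
top tip [822.3 710.2]
top collar [695.5 500.8]
top grip- [596.7 337.7]
top stub [561.4 279.4]
top mouth [248.  354.3] tube50 [183.5 408.6]
side tip [848.9 201.5]
side collar [615.  219.8]
side grip- [424.6 234.8]
side stub [354.7 240.3]
side mouth [301.2 395.5] tube50 [305.3 523.1]
tip [ 0.44666703 -0.09339527  0.09453907]
[-8.661e-01 -4.999e-01  2.000e-04] [-0.0009 -0.0005 -0.0004 -0.0003 -0.0024  0.001 ]
top [array([336.6, 247.9]), array([315.5, 213. ]), array([293.1, 176.1])]
side [array([366.1, 213.2]), array([327.1, 216.2]), array([283.7, 219.6])]
```

View pics/j2.png

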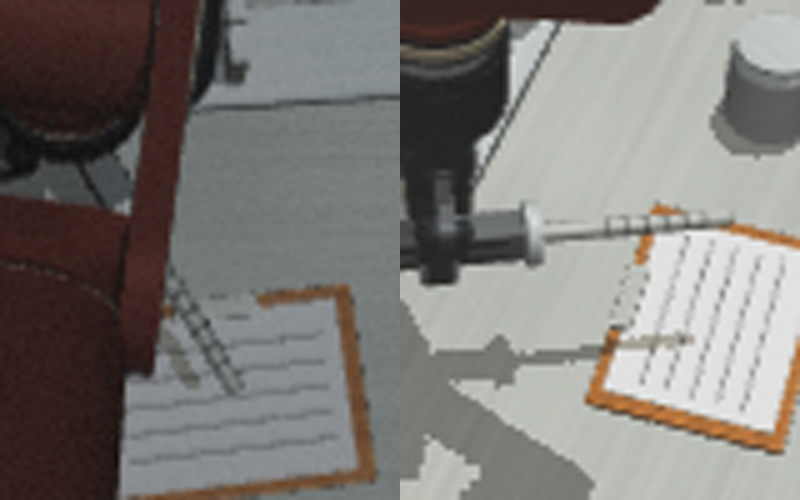

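View pics/j_side_raw.png

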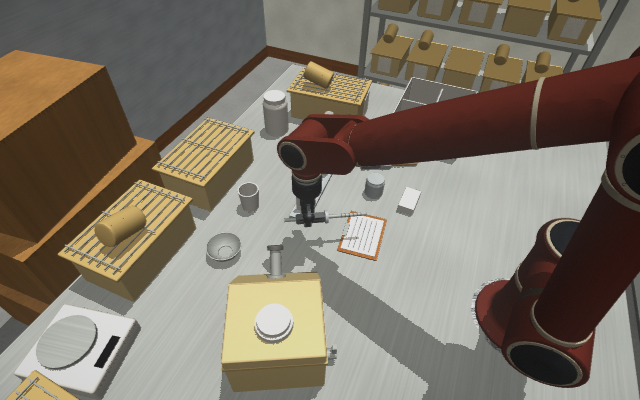

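The tip is at top (337,247) and side (366,214), both within about 1 px of the target 90 mm above the sheet centre. The rod is level and at rest, and the bystanders are where they were. Handing in.

```bash
python3 -c "
from plant import workorder
print(workorder.job_done())"
```

```text
the job is handed in; nothing more can be done
None
```

The gauge reading is done as asked, and I handed the job in after about 19 s of the 56 s allowed. No verdict was reported.

- **Insertion:** I took the rod by its grip and slid it down the guide tube until the collar met the seat. I pressed about 3.5–4.5 mm into the seat and held for about 0.75 s. The axial load was about 4 N, far below the 20 N limit.
- **Withdrawal:** the rod came straight out along the tube, and a picture showed the tip about 50 mm clear of the mouth.
- **Final hold:** the rod is level to within 0.1° and at rest, still gripped. The tip is at about (0.447, -0.093, 0.095) m, roughly 90 mm above the middle of the sheet. Both camera views agree with that position to about 1 px (2–3 mm).
- **Surroundings:** the bystanders I could see in the last picture were where they started. The brush is mostly hidden behind the arm there, but it was in place in the views just before.

Two things were less certain. The arm hid the collar during pressing, so I judged seat contact by force and position, not by sight. My two estimates of the seat travel also differ slightly: about 4 mm by position and about 5 mm by force, with a force noise of about 1 N.

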